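Fit the terminal cover and lock its quarter-turn latch

TASK

Close the open-fronted terminal box of the starter tester: take the metal cover plate off its wooden rest, set its foot into the slot along the bottom of the box with its top leaning out so that it passes under the two brow tabs, then straighten it up until it rests back against the cross-bar. Then turn the latch on the sloping shoulder a quarter turn clockwise until it drops into its locked detent over the plate's top edge, and let go. Leave the other parts on the bench where they are.

Things in the scene. Friction and masses are not known exactly. Their poses are not given: they have to be found in the camera images.
- terminal_box: Grey steel box, fixed, 156 wide (its y), 114 deep, about 175 high. Origin on the bench in the vertical plane of the slot's back wall, at mid-width; its -x is the open front (roughly away from the robot), z up; front foot at x -34, back at x 80. Its upper shoulder slopes 35 degrees, facing up and to the front, and carries the latch.
- slot (a point): Middle of the floor of the slot for the cover's foot, 12 mm above the bench: slot 13 wide (box x -13 to 0), 136 long (y +-68, end stops 26 high), front lip 14 high and 6 thick, back sill 22 high. Seated, the cover's foot is on this floor and the cover leans back 5 to 10 degrees on the cross-bar and stays so by its own weight.
- crossbar (a point): Middle of the front face of the cross-bar that the seated cover leans back on: 20 high (box z 84 to 104), 140 wide, its face 8 mm behind the slot's back wall.
- brow_left (a point): Middle of the front lower edge of the brow tab on the box's +y side (box x -20 to 20, y 50 to 76, z 117 to 123). The tabs overhang the slot 105 mm above its floor, so the cover cannot go straight down: it must lean out to the front (about 15 degrees is good, over 25 jams) until its foot is within 4 mm of the slot floor, and is then straightened under the tabs.
- brow_right (a point): The same on the brow tab on the box's -y side.
- cover: Loose aluminium cover plate, 128 wide (its y), 100 high (z), 5 thick (x), 0.2 kg. Origin at the middle of its bottom edge, z up along the plate, -x its front with the grip block. It starts leaning back 30 degrees on the wooden rest.
- cover_grip (a point): Point to grip the cover, on the black grip block on its front: block 22 wide (y), 12 thick, rising from low on the plate's front at 30 degrees from the plate towards -x, ending 12 mm beyond this point. Pinch it across its 22 mm width (along the cover's y), the fingers pointing down the block or up to about 20 degrees off it. This point is at x -27, y 0, z 66 mm in the cover's frame.
- cover_top (a point): Middle of the cover's top edge (100 mm above its origin along its z).
- rest: Fixed wooden rest, 100 wide, 100 deep, 95 high, sloping 30 degrees; the cover leans on it with its foot on a ledge 22 mm above the bench. Origin on the bench below the cover's foot; front -x.
- latch (a joint): Turn of the latch, rad: 0 open (tongue sideways, to the box's -y), 1.57 locked (tongue down the slope, over the cover's top edge). Grows clockwise seen from above the slope. It starts between 0 and 0.35. About 0.09 N m of friction holds it where it is left up to about 0.95; beyond about 1.25 a spring carries it on, once let go, into the detent at 1.57.
- latch_drop (a joint): How far the latch has sunk along its axis, m: about 0 open, about -0.001 (raised) a third of the way round, about 0.005 when down in the locked detent. It follows from the turn; a cover standing in the tongue's way stops it from going down.
- latch_grip (a point): Point to grip the latch, on its axis: a dark steel bar 42 long, 12 thick, 28 high along the axis (11 mm of it beyond this point). Frame: z is the turning axis, pointing up out of the slope (35 degrees from vertical, towards the box's front); the bar lies along y and the tongue (46 mm from the axis, 14 wide, 4 thick) points to -y; so pinch it along x. The shoulder is 29 to 33 mm below this point.
- field_case: Bystander: black open steel tube, 76 diameter, 105 high, upright. Origin at the centre of its underside.
- nose_housing: Bystander: cone-shaped cast housing, 80 diameter, 88 high, upright. Origin under its centre.
- solenoid: Bystander: upright steel cylinder with a black cap and two copper studs, 52 diameter, 88 high. Origin under its centre.
- end_cap: Bystander: flat dark steel disc, 88 diameter, 18 high. Origin under its centre.
- armature: Bystander: upright armature, steel below and copper above with a shaft, 54 diameter, 114 high. Origin under its centre.
- screwdriver: Bystander: screwdriver lying on the bench, about 200 long. Origin under its middle.
- wrench: Bystander: steel wrench lying on the bench, about 180 long. Origin under its middle.
There are look-alikes about, which are no part of the job. What is shaped like the terminal_box but pink or purple is not meant.

How it is judged:
On the way:
1. the cover stands home in the slot against the cross-bar while the latch is still open (x of cover in the frame of terminal_box between -0.0135 and 0 m and y of cover in the frame of terminal_box between -0.008 and 0.008 m and z of cover in the frame of terminal_box below 0.017 m and angle between cover's own z axis and vertical below 0.23 rad and x of cover_top in the frame of terminal_box above 0.001 m and x of cover_grip in the frame of terminal_box below -0.008 m and value of joint latch below 0.8 rad), for 0.2 s.
At the end, for the whole second after the job is handed in: The cover's foot is in the slot (within 5 mm of its floor, within 8 mm of mid-width), the cover is within 0.23 rad of upright with its top back at the cross-bar and its grip to the front, at rest; the latch is turned beyond 1.47 rad and has dropped more than 3.3 mm into its detent (x of cover in the frame of terminal_box between -0.0135 and 0 m and y of cover in the frame of terminal_box between -0.008 and 0.008 m and z of cover in the frame of terminal_box below 0.017 m and angle between cover's own z axis and vertical below 0.23 rad and x of cover_top in the frame of terminal_box above 0.001 m and x of cover_grip in the frame of terminal_box below -0.008 m and value of joint latch above 1.47 rad and value of joint latch_drop above 0.0033 m and linear speed of cover below 0.02 m/s); the robot touches nothing.
It fails at once if one of the other parts on the bench is moved by more than 30 mm (distance of any of field_case, nose_housing, solenoid, end_cap, armature, screwdriver, wrench from where it was at the start of the episode above 0.03 m).
It also fails if it takes over 58 s, if anything falls off the work surface, if the arm or the gripper's body presses on something with over 40 N, if the wrist force passes 120 N, or if a joint passes its speed limit or range.

ROBOT

A 7-joint arm with a two-finger parallel gripper is mounted at the origin on the work surface. World frame = base frame: x ahead of the robot, y to its left, z up, the work surface at z = 0. Lengths are in m, angles in rad, forces in N, time in s.
With the tool pointing down it reaches from about 0.4 to 0.85 m from the base axis. Payload 4.5 kg.
Tool frame: the origin (TCP) lies midway between the tips of the shut fingers; the grasp point (between the pads) lies 19 mm behind it; x points along the fingers, y is the direction in which the jaws open and shut, and the axes are right-handed (so a half turn about x gives the same grasp; the last joint's range is limited). The gripper opens to 88 mm and grips with 3 to 60 N. Pads are 18 mm wide; open, the fingers measure 123 mm over their backs; the gripper's body (75 mm by 187 mm) begins 45 mm behind the grasp point.
Start: joints at [-1.09, 0.689, -0.195, 1.565, 0.157, 0.902, -0.215], TCP at [0.27, 0.564, 0.239] pointing down, gripper open.
Joint ranges: [-3.01, 3.01], [-0.46, 2.08], [-1.47, 1.51], [0.13, 2.56], [-1, 4.14], [0.04, 2.09], [-2.66, 2.66]. Speed limits (rad/s): [2.57, 2.57, 3.14, 3.14, 3.14, 3.14, 3.14].

INTERFACE

Orientations are given as a unit quaternion [x, y, z, w].
In Python, from plant import r gives the robot as it stands.
- The arm moves only by the tool arm_command, never from a script. Its argument "plan" is a list of rows, each a list of 5 numbers: the finger opening in m, from 0 to 0.0881, then the shift along the tool's x, y, z in m, then the turn about the tool's x in rad. In form: [[grip, dx, dy, dz, roll], ...]. A call has 1 to 12 rows; each row shifts and turns the commanded pose from where the row before left it, along the tool's axes as they then stand; what a row does not reach is not made up. A row lasts 1/8 s, in which the tool goes at most 62.5 mm and 10.7 degrees, less where a joint would pass 70% of its speed; a pose out of reach is approached as far as the arm can. A call is refused whole if a number of a shift passes 0.0625 or a number of a turn 0.188, either way. A call with a gripper value outside its range is refused whole. The fingers move at their own pace and stop on an object; "force" is the grip in N (left out, the last holds). Time passes only in rows, so rows that do not move let the fingers close. It gives the time, the measured TCP pose, the force and the opening at its end, in the units of the state.
- r.get_state(): the state, without advancing time (a new reading comes with each control period).
- r.snapshot(name): name is "side" or "top" or "wrist"; returns (picture, depth): 480x640x3 uint8, red, green, blue; 480x640 float32, m along the optical axis (not along the pixel's ray), 0 where there is no reading.
- r.calibration(name): a dict with "fx", "fy", "cx", "cy" (pixels), "eye" and "orientation" of the camera in the world; the wrist camera has in their place "mount" (4x4, takes a point from camera to tool coordinates, whose origin is the TCP and whose axes are the tool frame's). Camera axes: x right, y down, z forward; pixel columns grow to the right and rows downward; lengths in m; the calibration is good to about 2 mm. A picture is of the moment at which its call begins: read the wrist's pose just before it. calibration takes no time and is no camera call.
- r.finish_job(): hands the job in, once; it reports no verdict.
The state is a dict: "clock": time; "q": joint angles; "qd": joint speeds; "joint_torque": joint torques, N m; "tool_pos": TCP position; "eef_rot": TCP orientation; "contact_force": force on the tool from outside, world axes, zero at the start; "moment": the same for the moment, N m; "opening": opening from 0.0 (shut) to 1.0 (fully open).
Only numpy, scipy, OpenCV 4.12 (cv2) and the standard library are available. Lean on these libraries where they do the work, as an engineer would, in place of code of your own. Each camera call takes 0.05 s, during which the arm holds its last target.

## Working session

There is one attempt and no reset: what is moved stays moved. The work goes in short steps, Python scripts to look and compute and a tool call to move; the robot and the scene stay as the last step left them, time stands still between calls to the robot, and variables do not carry over. Pictures are saved under pics/ and viewed, and the job is handed in when it is done.

Besides the shell and the picture viewer there is one more tool, called after "Call:" in YAML: its name, and indented under it one key for each argument. arm_command: Moves the arm, as the interface text tells. Its arguments: {"type":"object","properties":{"plan":{"type":"array","items":{"type":"array","items":{"type":"number"}}},"force":{"type":"number"}},"required":["plan"]}

```bash
ls -la; mkdir -p pics; cat > h.py <<'E'
import numpy as np, cv2, json
from plant import r
from scipy.spatial.transform import Rotation as R
def snap(n):
    s=r.get_state(); p,d=r.snapshot(n); np.savez(f'pics/{n}.npz',p=p,d=d,tp=s['tool_pos'],tr=s['eef_rot']); return p,d
E
python3 - <<'E'
from h import *
print(r.get_state())
for n in ['side','top','wrist']:
    print(n,r.calibration(n))
    p,d=snap(n); cv2.imwrite(f'pics/{n}0.png',p[:,:,::-1])
print(r.get_state()['clock'])
E
```

```text
total 12
drwxr-xr-x  3 agent agent 4096 Dec  6 22:10 .
drwxr-xr-x 23 root  root  4096 Dec  6 22:10 ..
drwxr-xr-x  2 agent agent 4096 Dec  6 22:10 pics
{'clock': 0.0, 'q': array([-1.09021561,  0.6899737 , -0.19451186,  1.56633504,  0.15730045,
        0.90246428, -0.21510385]), 'qd': array([ 4.90960700e-04, -8.77384768e-04,  1.32296883e-03,  7.16650641e-04,
       -8.07505901e-05,  2.24791989e-04, -4.98954513e-04]), 'joint_torque': array([ 4.33505265e-04, -5.27568233e+01, -1.26675993e+00, -1.53422105e+01,
       -5.26645279e-02,  6.65385291e-03,  1.76286744e-04]), 'tool_pos': array([0.26981732, 0.56307362, 0.23791878]), 'eef_rot': array([ 0.15599806,  0.6896382 , -0.15724862,  0.68944662]), 'contact_force': array([ 0.56830135,  0.17943883, -0.1085946 ]), 'moment': array([0.03676465, 0.04246477, 0.03899506]), 'opening': 0.9974603049928447}
side {'fx': 496.2074241619326, 'fy': 496.2074241619326, 'cx': 314.0408274784248, 'cy': 239.6467385803209, 'eye': array([-0.25217011,  1.03281796,  0.7902383 ]), 'orientation': array([-0.28792703,  0.81672488, -0.4695118 ,  0.17209639])}
top {'fx': 470.1179209529946, 'fy': 470.1179209529946, 'cx': 312.37383830044695, 'cy': 242.91469748967265, 'eye': array([0.40046212, 0.14867342, 1.16321761]), 'orientation': array([-0.70046989,  0.7117944 , -0.04506995,  0.02567808])}
wrist {'fx': 352.12114178549945, 'fy': 352.12114178549945, 'cx': 319.69577755212316, 'cy': 237.1008433819972, 'mount': array([[-1.73713157e-04, -3.02399321e-01,  9.53181316e-01,
        -1.45478810e-01],
       [ 9.99999914e-01, -4.11135012e-04,  5.18119610e-05,
         1.23246542e-03],
       [ 3.76218310e-04,  9.53181243e-01,  3.02399367e-01,
        -7.81231490e-02],
       [ 0.00000000e+00,  0.00000000e+00,  0.00000000e+00,
         1.00000000e+00]])}
0.15
```

View pics/top0.png

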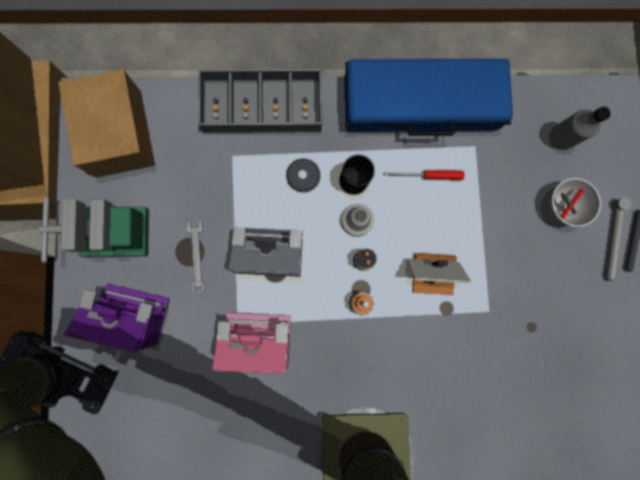

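View pics/side0.png

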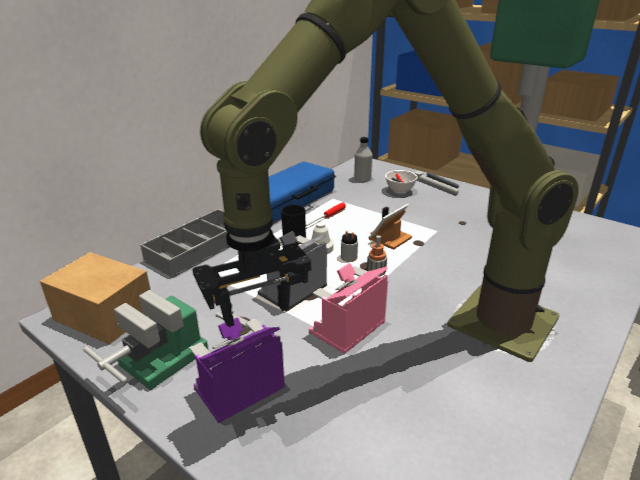

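View pics/wrist0.png

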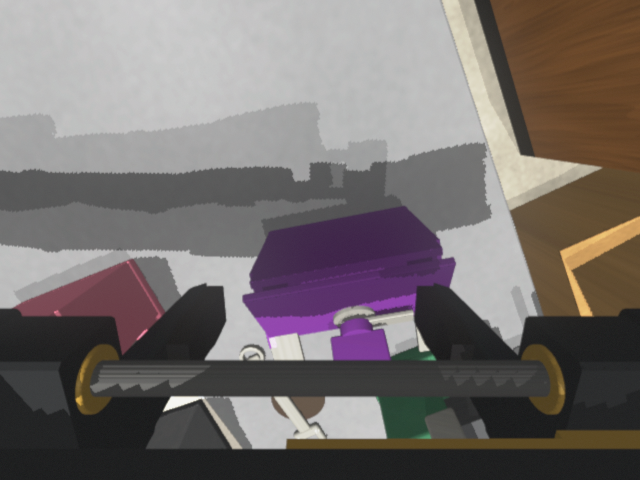

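```bash
cat >> h.py <<'E'
def load(n):
    f=np.load(f'pics/{n}.npz'); return f['p'],f['d'],f['tp'],f['tr']
def pose(n,tp=None,tr=None):
    c=r.calibration(n)
    if n=='wrist':
        M=np.eye(4);M[:3,:3]=R.from_quat(tr).as_matrix();M[:3,3]=tp
        T=M@c['mount']
    else:
        T=np.eye(4);T[:3,:3]=R.from_quat(c['orientation']).as_matrix();T[:3,3]=c['eye']
    return c,T
def cloud(n):
    p,d,tp,tr=load(n); c,T=pose(n,tp,tr)
    v,u=np.mgrid[0:480,0:640]
    P=np.stack([(u-c['cx'])/c['fx']*d,(v-c['cy'])/c['fy']*d,d],-1)
    P=P@T[:3,:3].T+T[:3,3]; P[d<=0]=np.nan
    return p,P
def ray(n,u,v,z,tp=None,tr=None):
    c,T=pose(n,tp,tr); w=T[:3,:3]@np.array([(u-c['cx'])/c['fx'],(v-c['cy'])/c['fy'],1]); return T[:3,3]+w*(z-T[2,3])/w[2]
def crop(n,x0,x1,y0,y1,k,out):
    p=load(n)[0][y0:y1,x0:x1,::-1]; cv2.imwrite('pics/'+out,cv2.resize(p,None,fx=k,fy=k,interpolation=cv2.INTER_NEAREST))
E
python3 - <<'E'
from h import *
crop('top',215,315,215,290,8,'boxtop.png')
crop('top',395,480,240,305,8,'covtop.png')
crop('side',230,450,170,330,3,'sidec.png')
p,P=cloud('top')
for u,v in [(240,235),(294,237),(267,262),(267,235),(232,270),(300,274),(437,280),(437,262),(410,262),(465,277)]:
    print(u,v,P[v,u].round(4))
E
```

```text
240 235 [0.5243 0.279  0.127 ]
294 237 [0.5183 0.1598 0.1249]
267 262 [0.462  0.2181 0.1532]
267 235 [0.535  0.2261 0.0296]
232 270 [0.4458 0.2922 0.1585]
300 274 [0.4397 0.1476 0.0197]
437 280 [ 0.418  -0.1597  0.1121]
437 262 [ 0.4593 -0.1662  0.096 ]
410 262 [ 0.4629 -0.1151  0.0492]
465 277 [ 0.424  -0.229   0.0963]
```

View pics/boxtop.png

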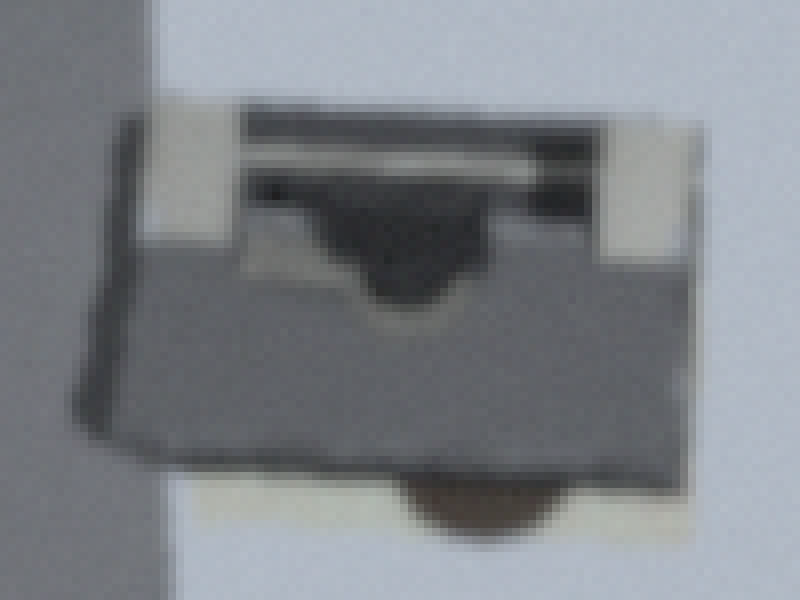

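View pics/covtop.png

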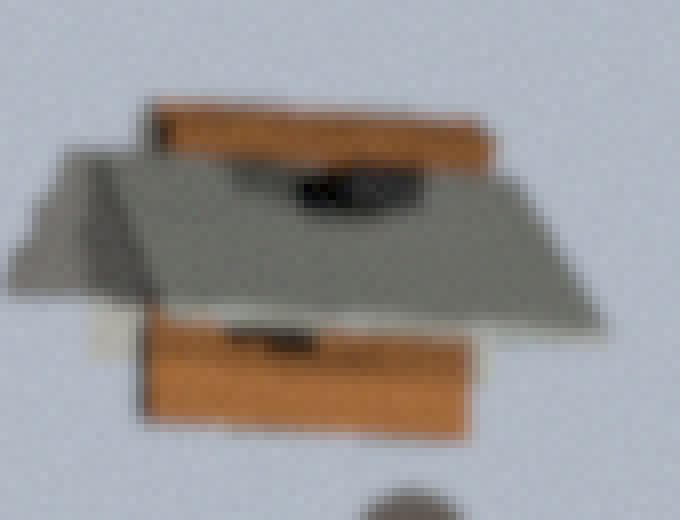

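View pics/sidec.png

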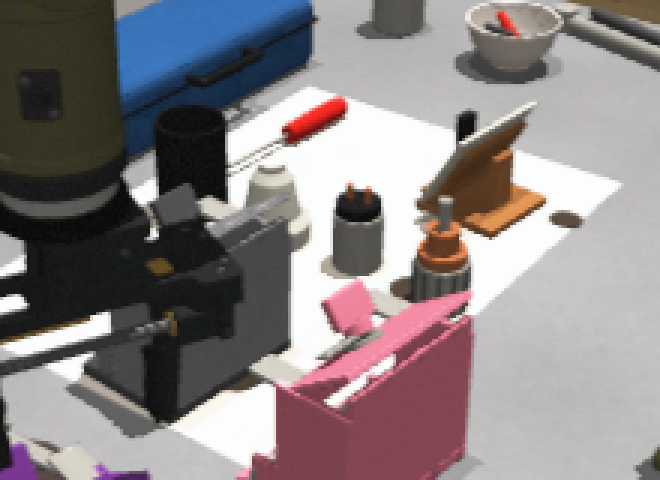

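```bash
python3 - <<'E'
from h import *
s=r.get_state(); print(R.from_quat(s['eef_rot']).as_matrix().round(4), s['tool_pos'])
p,P=cloud('top')
# box-grey cloud region, height map
np.set_printoptions(linewidth=200,suppress=True)
print('z map mm rows v 226..282')
for v in range(226,282,3): print(v,(P[v,228:306:4,2]*1000).round())
print('cover')
for v in range(248,298,3): print(v,(P[v,396:476:5,2]*1000).round())
E
```

```text
[[-5.000e-04  4.320e-01  9.019e-01]
 [-1.300e-03  9.019e-01 -4.320e-01]
 [-1.000e+00 -1.400e-03  1.000e-04]] [0.26987435 0.56323118 0.23811363]
z map mm rows v 226..282
226 [ 1. -2.  2.  1. nan  1. -2.  0. -0. -0.  4.  4.  4.  0.  0.  1.  0.  2.  1.  4.]
229 [ -3.   1. 130. 126. 127.  12.  16.  15.  10.  16.  15.  17.   8.  14.  12.   2.   1.   7.   2.   2.]
232 [  6.   4. 124. 127. 126.  11.   9.  10.  10.  17.  14.  11.  11.  17.  15.  13. 128. 123. 124.   1.]
235 [  1.   4. 122. 127. 123.  19.  28.  26.  28.  30.  25.  28.  26.  26.  27.  24. 127. 125. 125.   1.]
238 [  4.   1. 125. 124. 124.  12.  13. 171. 172. 172. 170. 171.  11.  16.  16.  15. 124. 127. 123.   3.]
241 [  1. 123. 126. 125. 123. 107. 104. 168. 168. 169. 169. 169.  14.  15.  14.  14. 125. 125. 123.   3.]
244 [  4. 127. 125. 123. 122. 140. 121. 161. 158. 160. 163. 163. 124. 119. 105. 107. 123. 126. 128.   3.]
247 [  0. 125. 127. 132. 128. 140. 143. 140. 148. 152. 154. 153. 127. 129. 127. 122. 127. 123. 126.   5.]
250 [  3. 134. 135. 134. 134. 133. 133. 141. 145. 159. 153. 137. 130. 130. 130. 129. 130. 129. 129.   0
[... 1598 characters left out ...]
. 72. 65. 63.  2.  1.]
272 [ 0.  3.  3.  3. 91. 89. 88. 86. 83. 82. 80. 80. 79. 78.  5.  4.]
275 [  4.   8.   2.   4. 103. 102.  99.  95.  96.  97.  92.  95.  92.  86.  90.   3.]
278 [  5.   4.   0.   3. 109. 110. 114. 113. 105. 105. 107. 108. 103. 106. 101.   3.]
281 [  5.   1.   6.   5.  12.  14.  11.  41.  75.  69.  75. 113. 113. 112. 109. 112.]
284 [-1.  2.  4. -1. 15. 13. 11. 11. 14. 32. 14. 11.  5.  3. -2.  6.]
287 [ 2. -2.  3.  7. 13. 13. 11. 17. 12.  8. 14. 13. -1. -1.  8.  1.]
290 [ 4.  4.  7.  4. 14. 16. 11. 14. 13. 13.  7. 14.  3.  5.  2.  1.]
293 [ 6.  1.  1.  6.  5.  5.  4.  8. 15. 10. 13. 16.  4.  2. -1.  0.]
296 [ 4.  6.  4.  5.  6.  3.  2.  5.  1.  1.  1.  0.  4.  7. -1.  5.]
```

```bash
python3 - <<'E'
from h import *
np.set_printoptions(linewidth=160,suppress=True,precision=4)
p,P=cloud('top')
def plane(X):
    for _ in range(4):
        c=X.mean(0); n=np.linalg.svd(X-c)[2][2]; e=abs((X-c)@n); X=X[e<2.5*np.median(e)+1e-4]
    if n[2]<0:n=-n
    return c,n,len(X)
V,U=np.mgrid[0:480,0:640]
hsv=cv2.cvtColor(p,cv2.COLOR_RGB2HSV)
# cover
m=(U>405)&(U<470)&(V>262)&(V<281)&(P[...,2]>.04)&(hsv[...,1]<60)
c,n,k=plane(P[m]); print('cover',c,n,k,'tilt',np.degrees(np.arccos(n[2])),'yaw n',np.degrees(np.arctan2(n[1],n[0])))
# edge: bottom (top-edge of cover) fit from mask in top view
ys=[]
for u in range(418,464,3):
    col=np.where(m[:,u])[0]; ys.append((u,col.max()))
print(ys)
m=(U>235)&(U<296)&(V>256)&(V<268)&(P[...,2]>.13)
c,n,k=plane(P[m]); print('shoulder',c,n,k,'tilt',np.degrees(np.arccos(n[2])),'yaw n',np.degrees(np.arctan2(n[1],n[0])))
# brow tabs
for (a,b) in ((225,250),(286,306)):
    m=(U>a)&(U<b)&(V>224)&(V<250)&(p.min(2)>130)&(P[...,2]>.11)&(P[...,2]<.135)
    q=np.array(np.where(m)).T[:,::-1].astype(np.float32)
    rect=cv2.minAreaRect(q); print(rect,len(q))
    for bx in cv2.boxPoints(rect): print('  ',bx,ray('top',*bx,.123))
E
```

```text
cover [ 0.4377 -0.1755  0.0815] [ 0.8604 -0.0673  0.5051] 753 tilt 59.66313696350482 yaw n -4.4742791219912705
[(418, np.int64(279)), (421, np.int64(279)), (424, np.int64(279)), (427, np.int64(279)), (430, np.int64(279)), (433, np.int64(280)), (436, np.int64(280)), (439, np.int64(280)), (442, np.int64(280)), (445, np.int64(280)), (448, np.int64(280)), (451, np.int64(280)), (454, np.int64(280)), (457, np.int64(280)), (460, np.int64(280)), (463, np.int64(280))]
shoulder [0.4623 0.2218 0.1514] [ 0.5914 -0.0346  0.8056] 568 tilt 36.32834297734106 yaw n -3.34753213552086
((238.5, 235.5), (17.0, 11.0), 90.0) 194
   [233. 227.] [0.5429 0.295  0.123 ]
   [244. 227.] [0.5425 0.2706 0.123 ]
   [244. 244.] [0.5045 0.2708 0.123 ]
   [233. 244.] [0.5049 0.295  0.123 ]
((295.5, 238.5), (17.0, 11.0), 90.0) 194
   [290. 230.] [0.5344 0.1686 0.123 ]
   [301. 230.] [0.534  0.1441 0.123 ]
   [301. 247.] [0.496  0.1446 0.123 ]
   [290. 247.] [0.4963 0.169  0.123 ]
```

Call:
arm_command:
  plan:
    - [0.088, -0.02, 0, 0, -0.186]
    - [0.088, -0.02, 0, 0, -0.186]
    - [0.088, -0.01, -0.06, 0.025, 0]
    - [0.088, 0, -0.06, 0.025, 0]
    - [0.088, 0, -0.06, 0.025, 0]
    - [0.088, 0, -0.06, 0.025, 0]
    - [0.088, 0, -0.06, 0.025, 0]
    - [0.088, 0, -0.06, 0.025, 0]
    - [0.088, 0, -0.06, 0.025, 0]
    - [0.088, 0, -0.06, 0.025, 0]
    - [0.088, 0, -0.06, 0.025, 0]
    - [0.088, 0, -0.06, 0.025, 0]

```text
clock: 1.65
tool_pos: [0.4668, -0.0309, 0.2883]
eef_rot: [0.026, 0.706, -0.026, 0.707]
contact_force: [1.2, 0.6, -0.5]
opening: 0.999
```

```bash
cat >> h.py <<'E'
np.set_printoptions(linewidth=160,suppress=True,precision=4)
def st():
    s=r.get_state(); print('t',s['clock'],'q',s['q'],'p',s['tool_pos'],'F',s['contact_force'],'op',s['opening']*88.1); M=R.from_quat(s['eef_rot']).as_matrix(); print('yaw z',np.degrees(np.arctan2(M[1,2],M[0,2])),'tilt',M[:,0]); return s
E
python3 - <<'E'
from h import *
st()
E
```

```text
t 1.65 q [ 0.1903  0.4262 -0.3258  1.9514  0.1866  0.7923  1.2562] p [ 0.4668 -0.0309  0.2883] F [ 1.2473  0.5762 -0.475 ] op 87.98418279038175
yaw z -4.278129226696631 tilt [ 0.0004  0.0003 -1.    ]
```

Call:
arm_command:
  plan:
    - [0.088, 0, -0.045, -0.01, 0]
    - [0.088, 0, -0.045, -0.01, 0]
    - [0.088, 0, -0.045, -0.01, 0]
    - [0.088, 0, 0, 0, 0.185]
    - [0.088, 0, 0, 0, 0.185]
    - [0.088, 0, 0, 0, 0.185]
    - [0.088, 0, 0, 0, 0.185]
    - [0.088, 0, 0, 0, 0.185]
    - [0.088, 0, 0, 0, 0.185]
    - [0.088, 0, 0, 0, 0.185]
    - [0.088, 0, 0, 0, 0.185]
    - [0.088, 0, 0, 0, 0.185]

```text
clock: 3.15
tool_pos: [0.4262, -0.1612, 0.2881]
eef_rot: [-0.542, -0.455, 0.542, -0.454]
contact_force: [0.7, -0.0, 0.4]
opening: 1.001
```

Call:
arm_command:
  plan:
    - [0.088, 0, 0, 0, 0.185]
    - [0.088, 0, 0, 0, 0.185]
    - [0.088, 0, 0, 0, 0.185]
    - [0.088, 0, 0, 0, 0.185]
    - [0.088, 0, 0, 0, 0.185]
    - [0.088, 0, 0, 0, 0.185]
    - [0.088, 0, 0, 0, 0.185]
    - [0.088, 0, 0, 0, 0.182]
    - [0.088, 0, 0, 0, 0]

```text
clock: 4.28
tool_pos: [0.4263, -0.161, 0.288]
eef_rot: [-0.706, 0.026, 0.707, 0.026]
contact_force: [-0.8, -0.2, 0.7]
opening: 1.002
```

```bash
python3 - <<'E'
from h import *
st()
p,d=snap('wrist'); cv2.imwrite('pics/w1.png',p[:,:,::-1])
p,d=snap('side'); crop('side',230,530,130,330,2,'s1.png')
E
```

```text
t 4.275 q [-0.1399  0.4576  0.6063  2.011  -0.3651  0.7807 -0.9618] p [ 0.4263 -0.161   0.288 ] F [-0.7566 -0.2448  0.7481] op 88.24617104969575
yaw z 175.81977696218576 tilt [-0.0007 -0.0002 -1.    ]
```

View pics/w1.png

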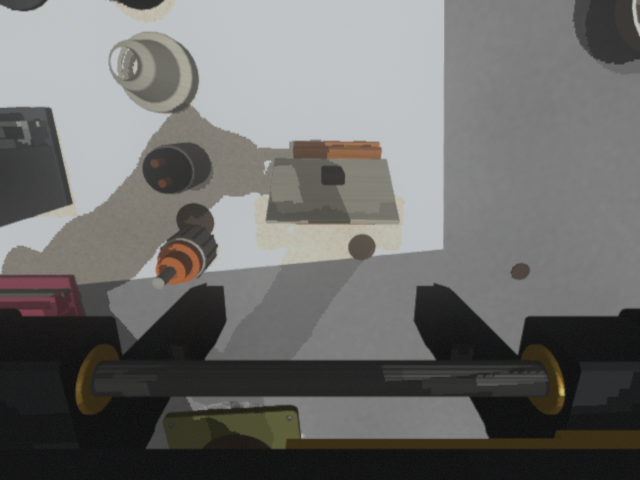

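View pics/s1.png

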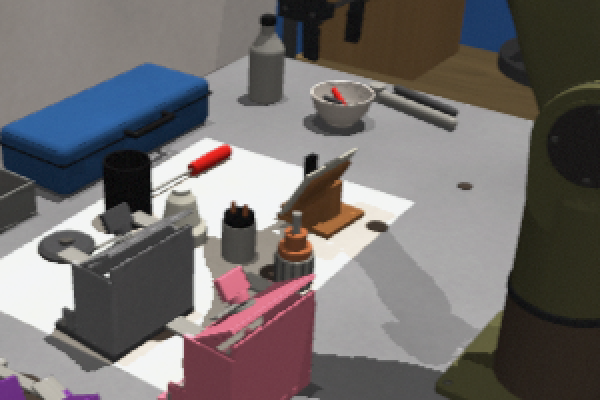

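```bash
python3 - <<'E'
from h import *
crop('wrist',260,420,130,240,5,'w1c.png')
p,P=cloud('wrist'); _,_,tp,tr=load('wrist')
V,U=np.mgrid[0:480,0:640]
m=(U>310)&(U<360)&(V>155)&(V<195)&(p.max(2)<60)
q=np.array(np.where(m)).T[:,::-1]; print(q.min(0),q.max(0),len(q))
z=P[m]; zt=np.nanpercentile(z[:,2],95); print('ztop',zt,np.nanpercentile(z[:,2],[5,50]))
top=m&(P[...,2]>zt-.006); q=np.array(np.where(top)).T[:,::-1].astype(np.float32); rect=cv2.minAreaRect(q); print(rect,P[top].mean(0))
for b in cv2.boxPoints(rect): print(b,ray('wrist',*b,.1045,tp,tr))
# plate corners
hsv=cv2.cvtColor(p,cv2.COLOR_RGB2HSV)
for (u,v,zz) in [(274,160,.025),(390,160,.025),(399,222,.111),(266,221,.111)]: print(u,v,ray('wrist',u,v,zz,tp,tr),P[v,u])
m=(U>275)&(U<390)&(V>185)&(V<218)&(P[...,2]>.04)
X=P[m]; c=X.mean(0); n=np.linalg.svd(X-c)[2][2]; n*=np.sign(n[2]); print(c,n,np.degrees(np.arctan2(n[1],n[0])),np.degrees(np.arcsin(n[2])))
E
```

```text
[322 167] [343 183] 343
ztop 0.10497588081485594 [0.067  0.1036]
((332.5, 177.5), (11.0, 21.0), 90.0) [ 0.4581 -0.1742  0.1038]
[322. 172.] [ 0.4641 -0.1649  0.1045]
[343. 172.] [ 0.4626 -0.1843  0.1045]
[343. 183.] [ 0.4525 -0.1837  0.1045]
[322. 183.] [ 0.4539 -0.1642  0.1045]
274 160 [ 0.4715 -0.1111  0.025 ] [ 0.4695 -0.108   0.0017]
390 160 [ 0.4618 -0.2428  0.025 ] [ 0.4592 -0.2473  0.0008]
399 222 [ 0.4127 -0.2344  0.111 ] [ 0.3808 -0.2578  0.0007]
266 221 [ 0.4229 -0.1087  0.111 ] [ 0.4222 -0.1082  0.1083]
[ 0.432  -0.1733  0.0863] [ 0.8643 -0.0695  0.4981] -4.60040959151166 29.87418617286952
```

View pics/w1c.png

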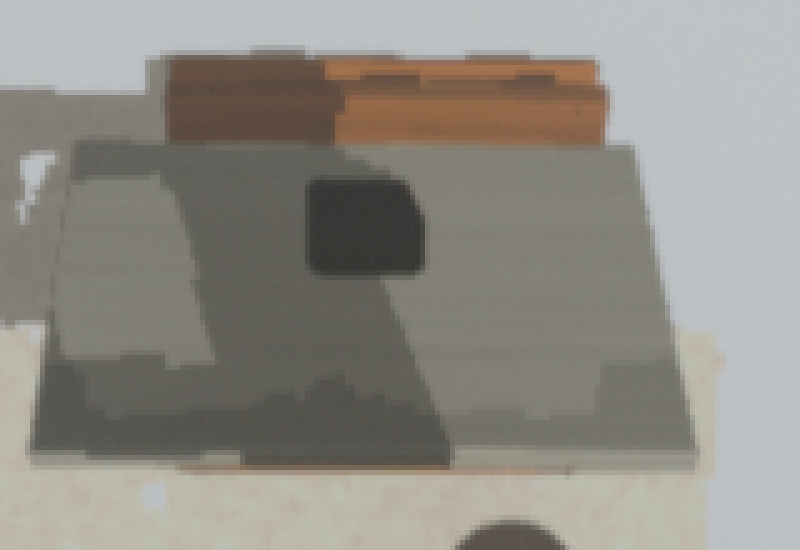

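```bash
cat >> h.py <<'E'
def go(t):
    s=r.get_state(); M=R.from_quat(s['eef_rot']).as_matrix(); print('shift mm',(M.T@(np.array(t)-s['tool_pos']))*1000)
E
python3 - <<'E'
from h import *
go([.458,-.174,.081])
E
```

```text
shift mm [207.0861  10.6137 -32.5221]
```

Call:
arm_command:
  plan:
    - [0.05, 0.03, 0.0106, -0.0325, 0.007]
    - [0.05, 0.045, 0, 0, 0]
    - [0.05, 0.045, 0, 0, 0]
    - [0.05, 0.035, 0, 0, 0]
    - [0.05, 0.03, 0, 0, 0]
    - [0.05, 0.012, 0, 0, 0]
    - [0.05, 0, 0, 0, 0]

```text
clock: 5.25
tool_pos: [0.4579, -0.1743, 0.0911]
eef_rot: [-0.706, 0.029, 0.707, 0.029]
contact_force: [-0.1, 1.9, 0.6]
opening: 0.566
```

```bash
python3 - <<'E'
from h import *
st()
go([.458,-.174,.081])
p,d=snap('wrist'); cv2.imwrite('pics/w2.png',p[:,:,::-1])
E
```

```text
t 5.25 q [ 0.1081  0.8008  0.2692  2.0993 -0.6486  0.3226 -0.7312] p [ 0.4579 -0.1743  0.0911] F [-0.0563  1.8588  0.5746] op 49.867815248096534
yaw z 175.3241862283353 tilt [-0.0004  0.0008 -1.    ]
shift mm [10.0632 -0.3302 -0.0345]
```

View pics/w2.png

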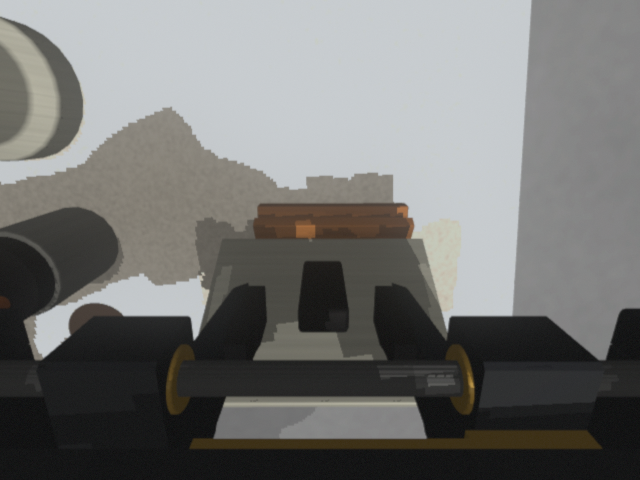

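Call:
arm_command:
  plan:
    - [0.05, 0.01, 0, 0, 0]
    - [0.01, 0, 0, 0, 0]
    - [0.01, 0, 0, 0, 0]
    - [0.01, 0, 0, 0, 0]
    - [0.01, 0, 0, 0, 0]
    - [0.01, 0, 0, 0, 0]
  force: 6

```text
clock: 6.05
tool_pos: [0.4582, -0.1748, 0.0814]
eef_rot: [0.707, -0.029, -0.706, -0.029]
contact_force: [-0.5, -0.5, 2.3]
opening: 0.25
```

```bash
python3 - <<'E'
from h import *
st()
E
```

```text
t 6.05 q [ 0.1207  0.8173  0.2482  2.1027 -0.6595  0.2959 -0.723 ] p [ 0.4582 -0.1748  0.0814] F [-0.5089 -0.463   2.2609] op 22.06091421781116
yaw z 175.26816038966876 tilt [ 0.0006 -0.0007 -1.    ]
```

Call:
arm_command:
  plan:
    - [0.01, 0, 0, -0.0055, 0]
    - [0.01, 0, 0, -0.0055, 0]
    - [0.01, 0, 0, -0.0055, 0]
    - [0.01, 0.001, 0, -0.0055, 0]
    - [0.01, 0.001, 0, -0.0055, 0]
    - [0.01, 0.0015, 0, -0.0052, 0]
    - [0.01, 0.0013, 0, -0.004, 0]
    - [0.01, 0.0015, 0, -0.004, 0]
    - [0.01, 0, 0, 0, 0]

```text
clock: 7.18
tool_pos: [0.4987, -0.1773, 0.0746]
eef_rot: [-0.706, 0.029, 0.707, 0.029]
contact_force: [0.2, -0.2, -0.5]
opening: 0.25
```

```bash
python3 - <<'E'
from h import *
st()
p,d=snap('side'); crop('side',330,450,120,220,6,'s3.png')
p,d=snap('wrist'); cv2.imwrite('pics/w3.png',p[:,:,::-1])
E
```

```text
t 7.175 q [ 0.0779  0.8606  0.3012  1.9909 -0.6436  0.3849 -0.7673] p [ 0.4987 -0.1773  0.0746] F [ 0.1935 -0.1602 -0.5025] op 22.062800005230407
yaw z 175.31086685334134 tilt [-0.0004  0.0005 -1.    ]
```

View pics/s3.png

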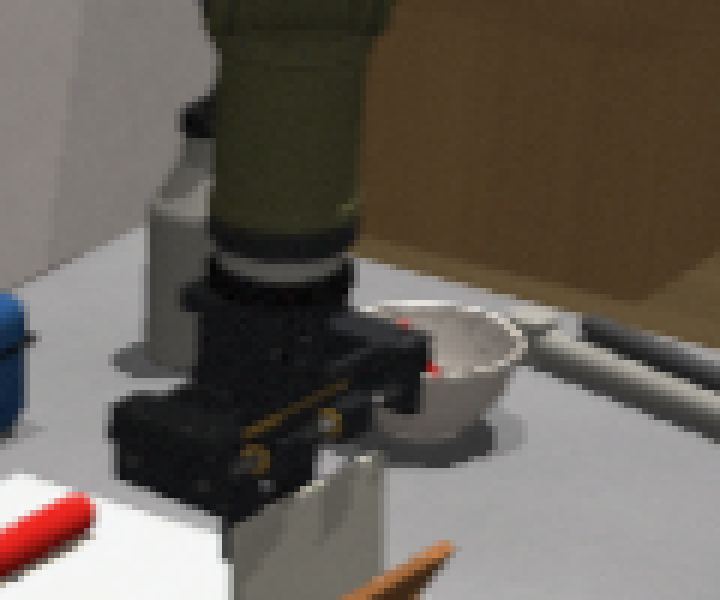

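View pics/w3.png

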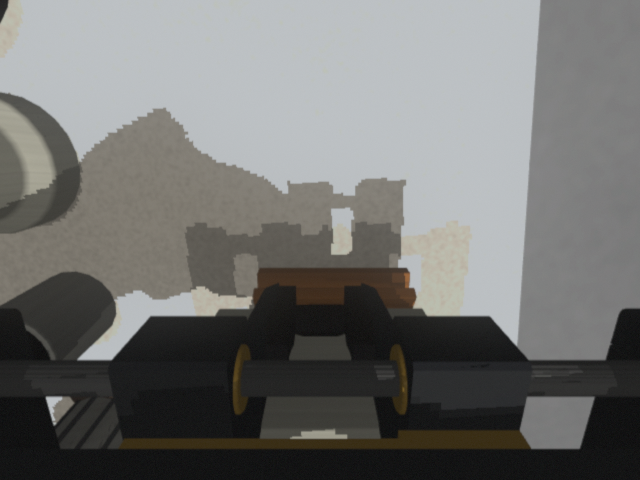

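Call:
arm_command:
  plan:
    - [0.01, 0.0018, 0, -0.0037, 0]
    - [0.01, 0.002, 0, -0.004, 0]
    - [0.01, 0.0024, 0, -0.004, 0]
    - [0.01, 0.0026, 0, -0.0038, 0]
    - [0.01, 0, 0, 0, 0]

```text
clock: 7.9
tool_pos: [0.5144, -0.1787, 0.0658]
eef_rot: [0.707, -0.029, -0.706, -0.029]
contact_force: [-0.0, 0.3, -1.5]
opening: 0.253
```

Call:
arm_command:
  plan:
    - [0.01, 0, 0, 0, 0]
    - [0.01, 0, 0, 0, 0]
    - [0.01, 0, 0, 0, 0]
    - [0.01, -0.02, 0, 0, 0]
    - [0.01, -0.03, 0, 0, 0]
    - [0.01, -0.04, 0, 0, 0]
    - [0.01, -0.04, 0, 0, 0]
    - [0.01, 0, 0, 0, 0]
  force: 55

```text
clock: 8.9
tool_pos: [0.5157, -0.1799, 0.1987]
eef_rot: [0.709, -0.03, -0.704, -0.028]
contact_force: [-0.2, -0.3, -2.7]
opening: 0.242
```

```bash
python3 - <<'E'
from h import *
st()
p,d=snap('side'); crop('side',300,460,60,220,4,'s4.png')
p,d=snap('wrist'); cv2.imwrite('pics/w4.png',p[:,:,::-1])
E
```

```text
t 8.9 q [-0.047   0.6951  0.5101  1.8751 -0.5093  0.6965 -0.8916] p [ 0.5157 -0.1799  0.1987] F [-0.2023 -0.3414 -2.7205] op 21.313386899082342
yaw z 175.2840588951354 tilt [ 0.006  -0.0021 -1.    ]
```

View pics/s4.png

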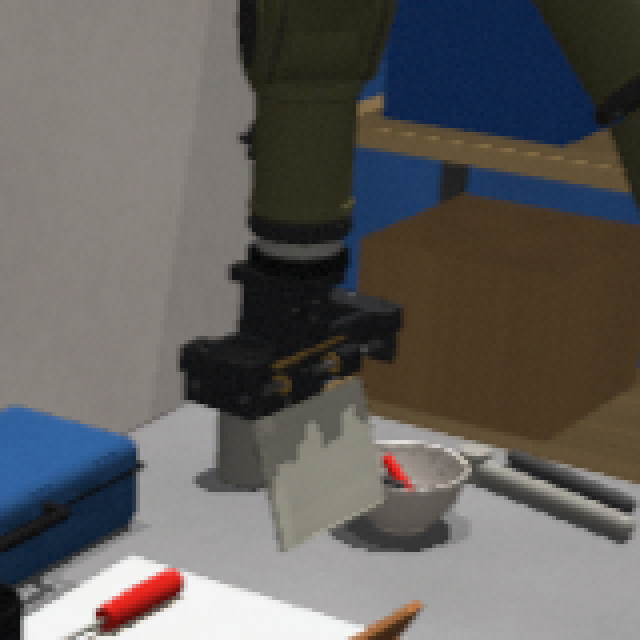

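View pics/w4.png

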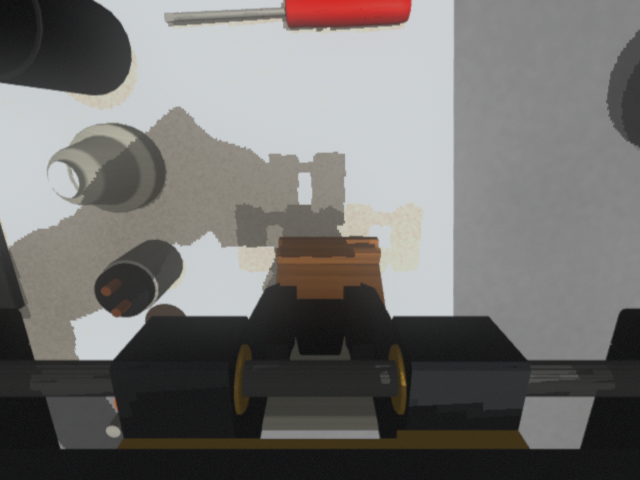

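```bash
cat >> h.py <<'E'
def covfit(zr,tp=None,show=False):
    """fit plate back face from side cloud near tool"""
    p,P=cloud('side'); s=r.get_state(); t=s['tool_pos'] if tp is None else tp
    D=P-t
    m=(abs(D[...,1])<.09)&(D[...,0]>-.09)&(D[...,0]<.03)&(P[...,2]>zr[0])&(P[...,2]<zr[1])&(p.min(2)>85)
    m&=(p.max(2).astype(int)-p.min(2)<45)
    X=P[m]
    for _ in range(6):
        c=X.mean(0); n=np.linalg.svd(X-c)[2][2]; e=abs((X-c)@n); X=X[e<2.5*np.median(e)+2e-4]
    n*=-np.sign(n[0]); print('n pts',len(X),'c',c,'n(back)',n,'lean back deg',-np.degrees(np.arcsin(n[2])),'yaw',np.degrees(np.arctan2(n[1],n[0])),'z range',X[:,2].min(),X[:,2].max(),'y',X[:,1].min(),X[:,1].max(),'err',np.median(e))
    return c,n
E
python3 - <<'E'
from h import *
covfit((.13,.27))
E
```

```text
n pts 653 c [ 0.4778 -0.173   0.1959] n(back) [-0.9454  0.0767  0.3168] lean back deg -18.467401732201903 yaw 175.36267930665966 z range 0.15647961961334478 0.25163524432042184 y -0.2423477466575692 -0.10822118688012794 err 0.001439442271215537
```

Call:
arm_command:
  plan:
    - [0.01, -0.05, 0, 0, -0.015]
    - [0.01, -0.05, -0.02, 0, 0]
    - [0.01, 0, -0.045, 0.006, 0]
    - [0.01, 0, -0.045, 0.006, 0]
    - [0.01, 0, -0.045, 0.006, 0]
    - [0.01, 0, -0.045, 0.006, 0]
    - [0.01, 0, -0.045, 0.006, 0]
    - [0.01, 0, -0.045, 0.006, 0]
    - [0.01, 0, -0.045, 0.006, 0]
    - [0.01, 0, -0.045, 0.006, 0]
    - [0.01, 0, -0.015, 0.006, 0]
    - [0.01, 0, 0, 0, 0]

```text
clock: 10.5
tool_pos: [0.4855, 0.2192, 0.2947]
eef_rot: [-0.706, 0.024, 0.708, 0.022]
contact_force: [0.6, -0.5, -2.4]
opening: 0.241
```

```bash
python3 - <<'E'
from h import *
st()
p,d=snap('wrist'); cv2.imwrite('pics/w5.png',p[:,:,::-1])
st()
E
```

```text
t 10.5 q [-0.9134  0.5782  0.6777  1.7943 -0.4413  0.929  -1.6796] p [0.4855 0.2192 0.2947] F [ 0.6293 -0.5309 -2.3984] op 21.23782690464735
yaw z 176.2658834462775 tilt [-0.0026 -0.0015 -1.    ]
t 10.55 q [-0.9118  0.5774  0.6795  1.7946 -0.4408  0.9289 -1.6794] p [0.4862 0.2175 0.2953] F [ 0.9846 -0.1986 -2.9852] op 21.4142844559937
yaw z 176.11107863390876 tilt [-0.0014 -0.0019 -1.    ]
```

View pics/w5.png

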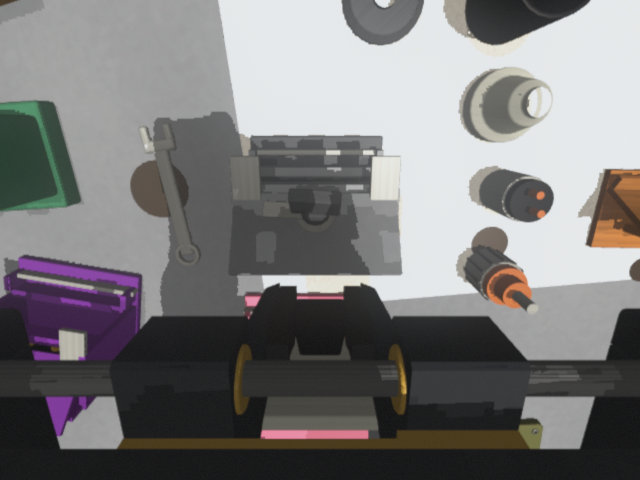

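```bash
python3 - <<'E'
from h import *
for i in range(2): p,d=snap('wrist')
st()
crop('wrist',215,415,120,285,4,'w5c.png')
p,P=cloud('wrist')
for v in range(130,282,4): print(v,(P[v,225:408:13,2]*1000).round(), (P[v,316]*1000).round())
E
```

```text
t 10.65 q [-0.9104  0.5764  0.6807  1.7942 -0.4409  0.929  -1.6797] p [0.4869 0.2165 0.296 ] F [-0.7277  0.1104 -1.2457] op 21.396915973324397
yaw z 175.95951314016793 tilt [-0.0002 -0.0013 -1.    ]
130 [-0. -1.  1.  0.  1.  0. -1.  2.  1.  0. -0. -0.  1.  2. -1.] [560. 217.   2.]
134 [-1.  1.  1.  1.  1.  1.  0.  0. -0. -0.  1.  0. -1.  0.  0.] [556. 217.   0.]
138 [-2.  1. 12. 11. 11. 12. 11. 10. 11. 11. 10. 12. -1.  0. -1.] [552. 217.  10.]
142 [-0.  2. 12. 11. 13. 13. 12. 12. 11. 12. 12. 13.  0.  1.  1.] [547. 217.  12.]
146 [-1. -1. 12. 12. 11. 11. 12. 12. 12. 12. 12. 12.  1.  1.  0.] [543. 218.  12.]
150 [ 1. -0. 11. 11. 12. 13. 11. 12. 11. 12. 12. 13. -1.  1.  2.] [538. 218.  12.]
154 [-1.  0. 36. 25. 25. 27. 26. nan 25. 27. 25. 26.  1.  1. nan] [nan nan nan]
158 [ -0. 118. 120.  11.  12.  12.   9.  12.  12.  11.  13. 120. 123. 122.  -1.] [529. 219.  12.]
162 [  1. 123. 122.  11.  12.  11.  11.  11.  12.  11.  10. 122. 123. 122.   0.] [524. 219.  11.]
166 [ -1. 123. 123.  12.  12.  13.  12.  12.  12.  12.  12. 122. 123. 123.  -1.] [519. 220.  12.]
170 [  1. 123. 121.  33.  35.
[... 1999 characters left out ...]
. 149.   0.] [462. 223. 149.]
254 [ -0. 151. 150. 150. 151. 151. 152. 151. 151. 151. 152. 152. 150. 152.   0.] [459. 223. 151.]
258 [ -0. 153. 153. 153. 154. 152. 153. 153. 153. 152. 154. 153. 153. 153.  -0.] [456. 223. 153.]
262 [  1. 155. 156. 155. 155. 154. 154. 156. 156. 155. 155. 156. 156. 156.  -0.] [453. 223. 156.]
266 [ -1. 159. 157. 157. 157. 158. 159. 158. 157. 157. 157. 157. 157. 157.  -0.] [450. 223. 158.]
270 [ -0. 159. 159. 159. 159. 160. 159. 159. 159. 159. 160. 159. 159. 159.   0.] [447. 224. 159.]
274 [ -1. 161. 162. 161. 162. 161. 162. 162. 162. 161. 161. 162. 162. 162.   0.] [444. 224. 162.]
278 [ 1.  1. -1.  1. -0.  0.  0.  0. -1.  0. -1.  1.  0. -0. -0.] [368. 231.   0.]
```

View pics/w5c.png

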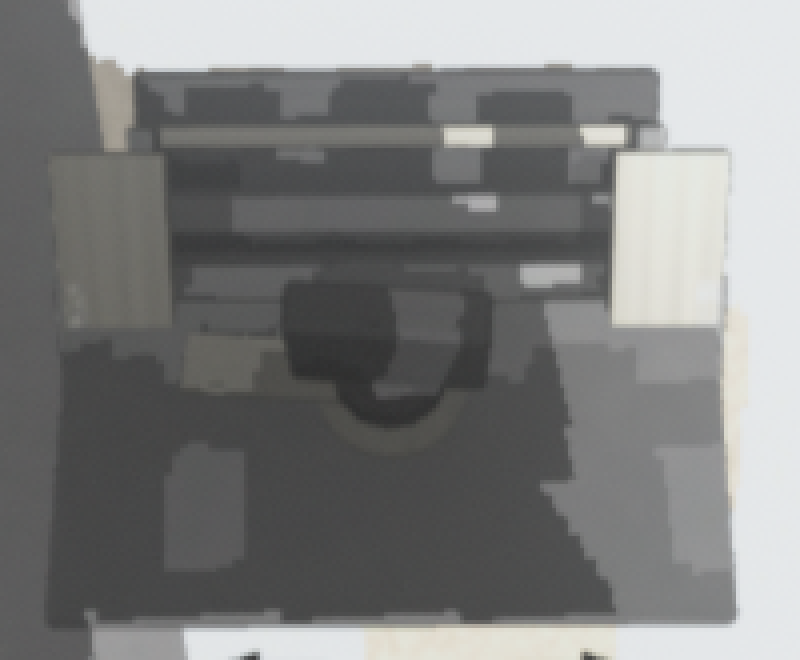

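```bash
python3 - <<'E'
from h import *
p,P=cloud('wrist'); _,_,tp,tr=load('wrist')
# tab corners from crop (crop/4+offset)
for cx,cy in [(48,152),(163,152),(613,150),(728,150),(52,327),(168,327),(612,327),(730,327)]:
    u,v=215+cx/4-.5,120+cy/4-.5; print('tab',u,v,ray('wrist',u,v,.123,tp,tr))
for cx,cy,z in [(160,127,.026),(630,127,.026),(170,196,.034),(610,196,.034)]:
    u,v=215+cx/4-.5,120+cy/4-.5; print('lip/sill',u,v,ray('wrist',u,v,z,tp,tr))
V,U=np.mgrid[0:480,0:640]
m=(U>225)&(U<410)&(V>236)&(V<272)&(P[...,2]>.13)
X=P[m]; c=X.mean(0); n=np.linalg.svd(X-c)[2][2]; n*=np.sign(n[2]); print('shoulder',c,n,np.degrees(np.arctan2(n[1],n[0])),np.degrees(np.arccos(n[2])))
m=(U>280)&(U<345)&(V>185)&(V<215)&(P[...,2]>.155)
X=P[m]; print('bar',X.min(0),X.max(0), X[X[:,0]>X[:,0].max()-.003].mean(0))
c=r.calibration('top')
st()
E
```

```text
tab 226.5 157.5 [0.5444 0.2961 0.123 ]
tab 255.25 157.5 [0.5426 0.2707 0.123 ]
tab 367.75 157.0 [0.536  0.1715 0.123 ]
tab 396.5 157.0 [0.5343 0.1461 0.123 ]
tab 227.5 201.25 [0.5053 0.3011 0.123 ]
tab 256.5 201.25 [0.5034 0.2745 0.123 ]
tab 367.5 201.25 [0.4963 0.1728 0.123 ]
tab 397.0 201.25 [0.4944 0.1458 0.123 ]
lip/sill 254.5 151.25 [0.5424 0.2885 0.026 ]
lip/sill 372.0 151.25 [0.533  0.1539 0.026 ]
lip/sill 257.0 168.5 [0.5236 0.2866 0.034 ]
lip/sill 367.0 168.5 [0.5148 0.1612 0.034 ]
shoulder [0.4587 0.226  0.1511] [ 0.5735 -0.0376  0.8184] -3.751842673836628 35.07944505498097
bar [0.4946 0.2019 0.155 ] [0.5185 0.2442 0.1715] [0.5166 0.2333 0.1642]
t 10.65 q [-0.9104  0.5764  0.6807  1.7942 -0.4409  0.929  -1.6797] p [0.4869 0.2165 0.296 ] F [-0.7277  0.1104 -1.2457] op 21.396915973324397
yaw z 175.95951314016793 tilt [-0.0002 -0.0013 -1.    ]
```

```bash
cat >> h.py <<'E'
BO=np.array([.519,.2218,0]); BY=np.radians(180-3.8)
BM=R.from_euler('z',BY).as_matrix()
def tb(p): return BM.T@(np.array(p)-BO)
def fb(p): return BM@np.array(p)+BO
def gob(p): go(fb(p))
E
python3 - <<'E'
from h import *
snap('side'); s=st(); print('tcp in box',tb(s['tool_pos'])*1000)
crop('side',180,380,100,270,4,'s5.png')
c,n=covfit((.2,.36))
p,P=cloud('side')
D=(P-s['tool_pos'])@R.from_euler('z',BY).as_matrix()
m=(abs(D[...,1])<.1)&(D[...,0]>.0)&(D[...,0]<.09)&(P[...,2]>.2)&(P[...,2]<.36)&(p.min(2)>60)
V=np.where(m); print(V[0].min(),V[0].max(),V[1].min(),V[1].max(),m.sum())
e=(P-c)@n
m2=m&(abs(e)<.004); X=D[m2]
print('y',np.percentile(X[:,1],[1,99]),'z',np.percentile(X[:,2],[0.5,2,98,99.5]),'x',np.percentile(X[:,0],[1,99]))
E
```

```text
t 10.7 q [-0.9103  0.5762  0.6806  1.794  -0.4411  0.9292 -1.6798] p [0.487  0.2166 0.2961] F [-0.366   0.1644 -2.2137] op 21.461571265834436
yaw z 175.9539385914964 tilt [ 0.     -0.0009 -1.    ]
tcp in box [ 31.5908   7.2937 296.1344]
n pts 1509 c [0.4519 0.2234 0.3033] n(back) [-0.9445  0.0649  0.3221] lean back deg -18.791533662498143 yaw 176.06997243263424 z range 0.2546346336880334 0.3509899294232133 y 0.1544303848481433 0.28751526091792456 err 0.001008197327665807
164 219 277 325 1748
y [-0.0651  0.0617] z [-0.0403 -0.0383  0.0529  0.0543] x [0.0188 0.0521]
```

View pics/s5.png

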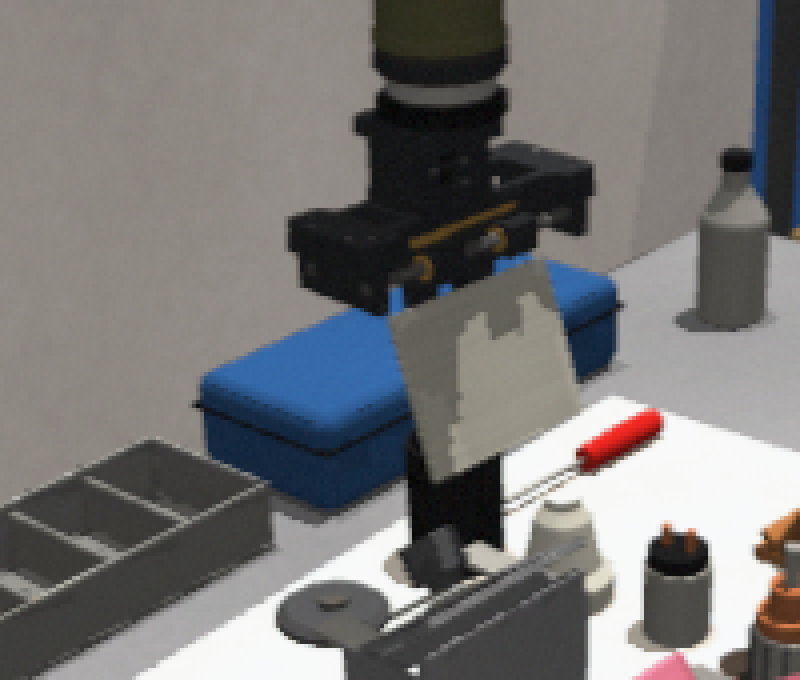

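Call:
arm_command:
  plan:
    - [0.01, 0, -0.002, -0.047, 0]
    - [0.01, 0, -0.002, -0.047, 0]
    - [0.01, 0, -0.002, -0.047, 0]
    - [0.01, 0.048, 0, 0, 0]
    - [0.01, 0.048, 0, 0, 0]
    - [0.01, 0.05, 0, 0, 0]
    - [0.01, 0.02, 0, 0.012, 0]
    - [0.01, 0.02, 0, 0.012, 0]
    - [0.01, 0.02, 0, 0.012, 0]
    - [0.01, 0.0, 0, 0.01, 0]
    - [0.01, 0, 0, 0, 0]
    - [0.01, 0, 0, 0, 0]

```text
clock: 12.2
tool_pos: [0.5834, 0.2182, 0.0913]
eef_rot: [0.708, -0.024, -0.706, -0.024]
contact_force: [1.4, 1.0, -2.7]
opening: 0.238
```

```bash
python3 - <<'E'
from h import *
p,d=snap('wrist'); cv2.imwrite('pics/w6.png',p[:,:,::-1])
p,d=snap('side'); crop('side',200,360,150,300,5,'s6.png')
s=st(); print(tb(s['tool_pos'])*1000)
gob([-.056,.0015,.08])
c,n=covfit((.06,.2))
E
```

```text
t 12.3 q [-0.6836  0.9383  0.4729  1.7058 -0.6455  0.6561 -1.491 ] p [0.5831 0.2184 0.091 ] F [ 0.7351 -0.0706 -2.7437] op 21.248242588760824
yaw z 176.1358603167283 tilt [ 0.0022  0.0005 -1.    ]
[-64.1412  -0.8138  91.0246]
shift mm [11.0052  2.3299  8.1628]
n pts 507 c [0.5557 0.2386 0.1191] n(back) [-0.9474  0.0571  0.3149] lean back deg -18.3517756674959 yaw 176.5509932905702 z range 0.07180557865280535 0.14662279100740216 y 0.1601666993147488 0.2872090942625073 err 0.0011820923324089563
```

View pics/w6.png

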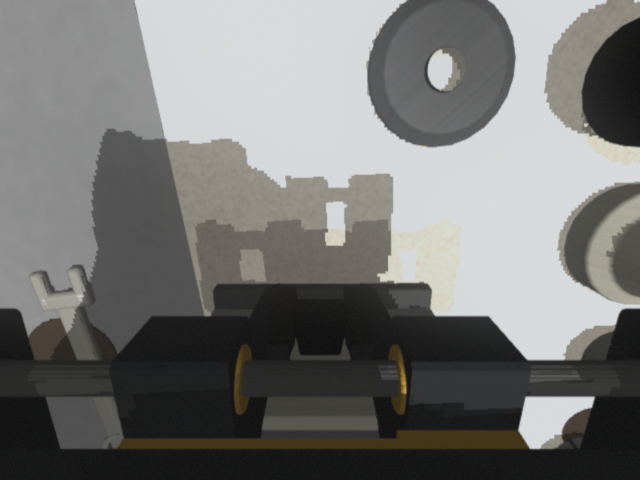

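View pics/s6.png

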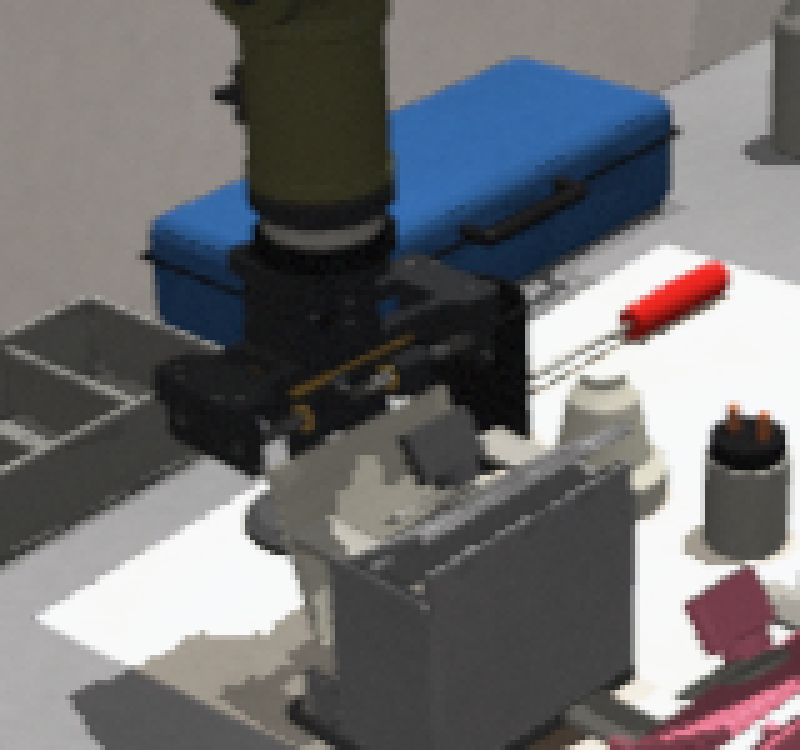

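Call:
arm_command:
  plan:
    - [0.01, 0.0, 0.0023, 0.008, 0]
    - [0.01, 0.005, 0, 0, 0]
    - [0.01, 0.006, 0, 0, 0]
    - [0.01, 0.005, 0, 0, 0]
    - [0.01, 0.005, 0, 0, 0]
    - [0.01, 0.004, 0, 0, 0]
    - [0.01, 0.004, 0, 0, 0]
    - [0.01, 0, 0, 0, 0]

```text
clock: 13.3
tool_pos: [0.5735, 0.2166, 0.0608]
eef_rot: [-0.707, 0.024, 0.707, 0.024]
contact_force: [0.6, 0.0, -2.4]
opening: 0.239
```

```bash
python3 - <<'E'
from h import *
p,d=snap('wrist'); cv2.imwrite('pics/w7.png',p[:,:,::-1])
p,d=snap('side'); crop('side',200,360,150,300,5,'s7.png')
s=st(); print(tb(s['tool_pos'])*1000)
c,n=covfit((.06,.2))
E
```

```text
t 13.4 q [-0.6687  0.9699  0.432   1.7406 -0.6761  0.5847 -1.4622] p [0.5738 0.2167 0.0612] F [-0.5322 -0.1988 -3.304 ] op 21.42706114793412
yaw z 176.14874624310585 tilt [ 0.0002  0.0001 -1.    ]
[-55.0432   1.4843  61.1737]
n pts 338 c [0.5272 0.2332 0.1177] n(back) [-0.4151  0.0428 -0.9087] lean back deg 65.33285893455833 yaw 174.11880924676078 z range 0.09475502363195687 0.14536053173936891 y 0.14524216056628658 0.29964390836329624 err 0.004489759658991198
```

View pics/s7.png

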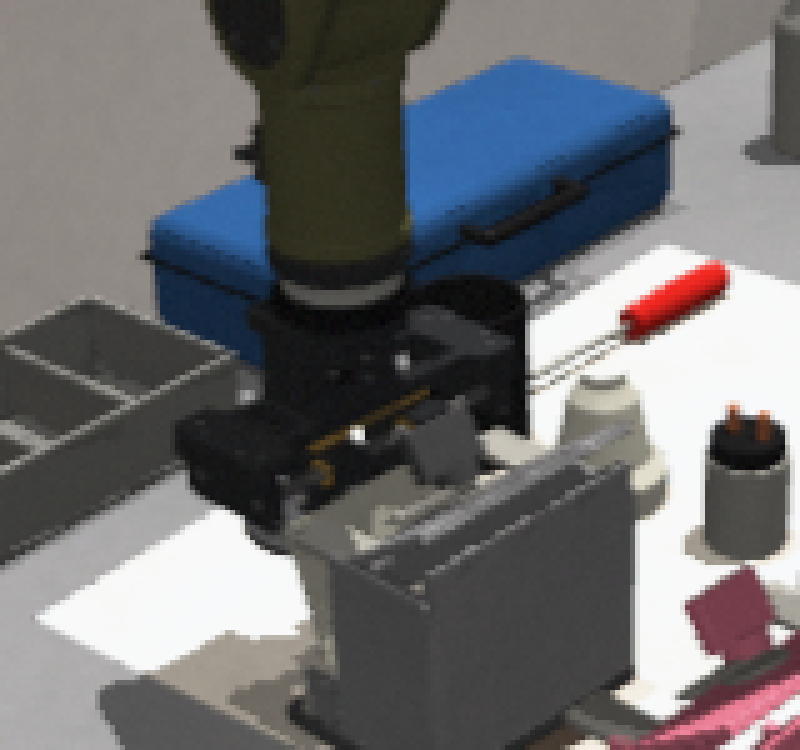

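Call:
arm_command:
  plan:
    - [0.01, 0, 0, 0, 0]
    - [0.01, 0, 0, 0.003, 0]
    - [0.01, 0, 0, 0.003, 0]
    - [0.01, 0, 0, 0.003, 0]
    - [0.01, 0, 0, 0.003, 0]
    - [0.01, 0, 0, 0, 0]
  force: 7

```text
clock: 14.15
tool_pos: [0.5635, 0.2175, 0.0622]
eef_rot: [0.708, -0.024, -0.705, -0.024]
contact_force: [2.9, -0.1, 4.4]
opening: 0.251
```

```bash
python3 - <<'E'
from h import *
p,d=snap('wrist'); cv2.imwrite('pics/w8.png',p[:,:,::-1])
p,d=snap('side'); crop('side',220,360,170,300,5,'s8.png')
p,d=snap('top'); crop('top',210,320,200,290,7,'t8.png')
s=st(); print(tb(s['tool_pos'])*1000)
E
```

```text
t 14.3 q [-0.676   0.9581  0.4234  1.7733 -0.6849  0.5583 -1.4561] p [0.5636 0.2175 0.0621] F [3.7082 0.4941 5.5799] op 22.11476294446185
yaw z 176.13172620605374 tilt [ 0.0038  0.0005 -1.    ]
[-44.78     1.3627  62.1133]
```

View pics/s8.png

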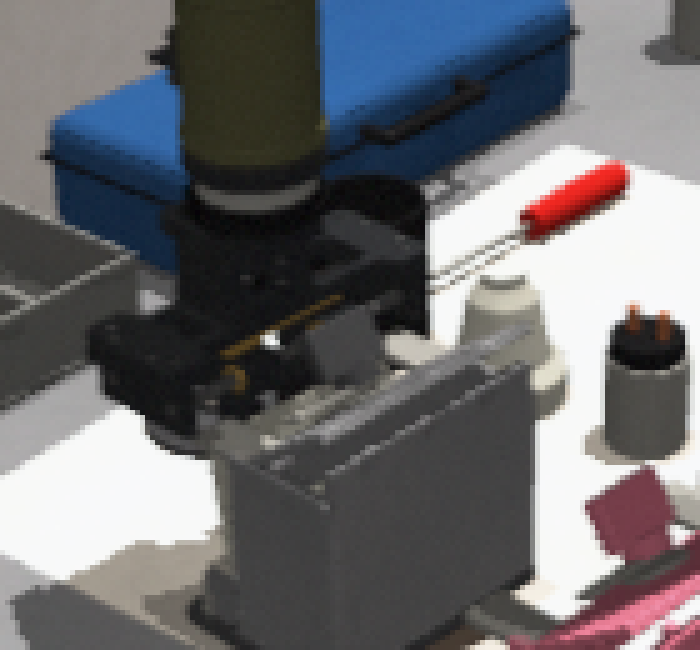

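View pics/t8.png

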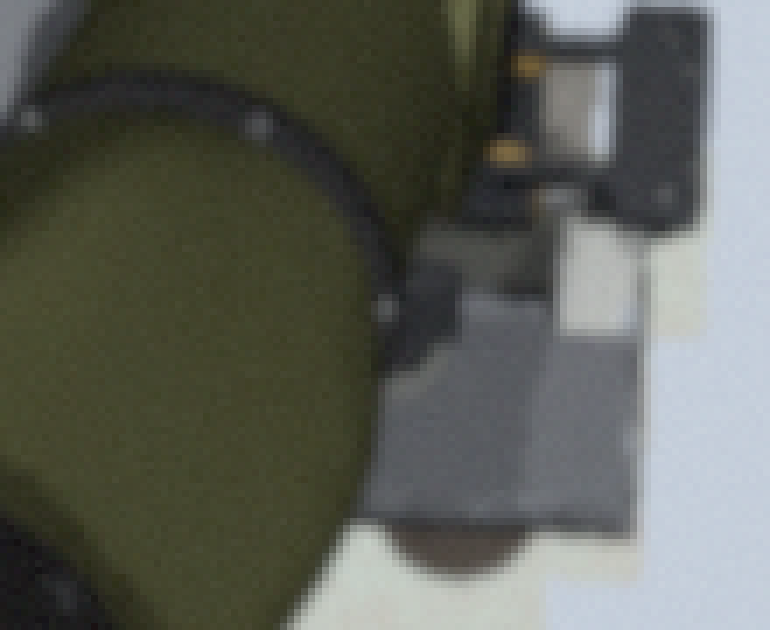

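View pics/w8.png

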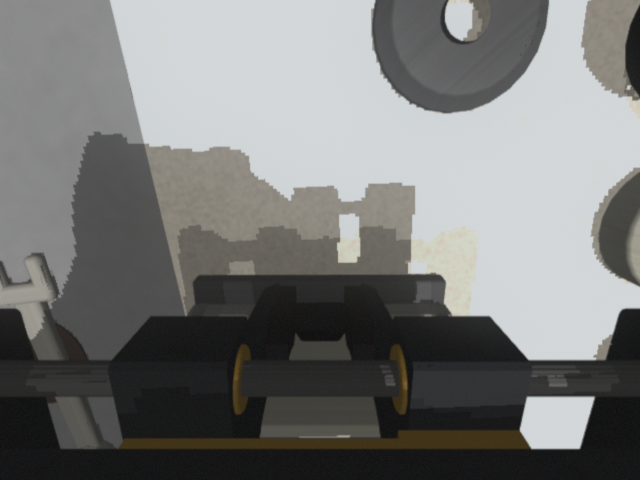

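Call:
arm_command:
  plan:
    - [0.01, -0.002, 0, 0.002, 0]
    - [0.01, -0.0015, 0, 0.003, 0]
    - [0.01, -0.001, 0, 0.003, 0]
    - [0.01, 0, 0, 0, 0]

```text
clock: 14.8
tool_pos: [0.5535, 0.2181, 0.0659]
eef_rot: [-0.707, 0.024, 0.707, 0.024]
contact_force: [3.3, 1.0, 4.8]
opening: 0.248
```

```bash
python3 - <<'E'
from h import *
s=st(); print(tb(s['tool_pos'])*1000)
p,d=snap('side'); crop('side',220,360,170,300,5,'s9.png')
p,P=cloud('side')
# plate side edge: points near box -y end? print coords of light plate pixels left of box
B=(P-BO)@BM
V,U=np.mgrid[0:480,0:640]
m=(B[...,0]>-.06)&(B[...,0]<.02)&(abs(B[...,1])<.075)&(B[...,2]>.03)&(B[...,2]<.135)&(U>240)&(U<300)
for a in range(30,135,8):
    q=B[m&(B[...,2]*1000>a)&(B[...,2]*1000<a+8)]
    if len(q): print(a,len(q),'x',np.percentile(q[:,0],[2,50,98])*1000,'y',np.percentile(q[:,1],[2,98])*1000)
E
```

```text
t 14.8 q [-0.6844  0.945   0.4213  1.7975 -0.6868  0.5505 -1.4557] p [0.5535 0.2181 0.0659] F [3.2768 0.9905 4.7988] op 21.806888356723995
yaw z 176.1536702111029 tilt [-0.0001  0.0002 -1.    ]
[-34.6261   1.3738  65.8873]
30 20 x [-17.0684  -5.4518  13.1925] y [-74.8819 -63.4628]
38 8 x [-13.0878  -4.8722   4.0005] y [-74.8613 -69.4371]
46 1 x [19.6738 19.6738 19.6738] y [-74.421 -74.421]
54 3 x [-4.4214 -4.2099 14.9615] y [-70.8508  -0.3567]
62 3 x [-7.2622 -6.4356 -1.0775] y [-63.0278  -9.4387]
70 2 x [-7.713  -6.3906 -5.0682] y [-63.9487 -61.5024]
78 5 x [-5.2831 14.5711 19.6043] y [-73.4177 -21.8416]
86 20 x [-41.2239  16.7082  19.7646] y [-58.6895  34.1371]
94 53 x [-40.225   16.236   19.7917] y [-39.2685  34.2679]
102 88 x [-37.9053  -3.9056  19.5404] y [-48.2111  54.7804]
110 57 x [-41.7704 -23.2324   0.1299] y [-68.8916  52.2082]
118 95 x [-23.0845   0.9131  18.1723] y [-74.2491  66.0603]
126 12 x [-45.206  -38.211   -5.7732] y [-40.1301  20.5775]
134 1 x [-5.4605 -5.4605 -5.4605] y [-41.3756 -41.3756]
```

View pics/s9.png

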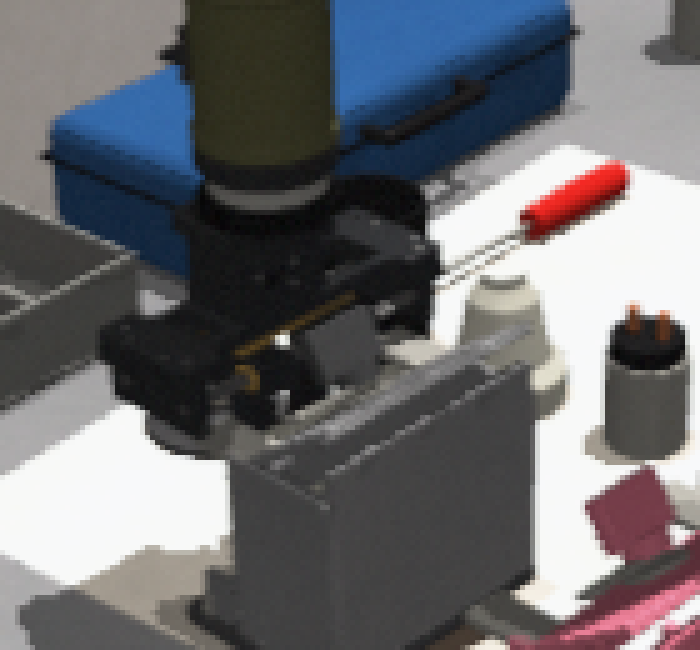

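Call:
arm_command:
  plan:
    - [0.01, -0.0008, 0, 0.0025, 0]
    - [0.01, -0.0005, 0, 0.0025, 0]
    - [0.01, 0, 0, 0, 0]

```text
clock: 15.22
tool_pos: [0.5486, 0.2184, 0.0673]
eef_rot: [0.707, -0.024, -0.707, -0.024]
contact_force: [3.0, 0.1, 6.6]
opening: 0.249
```

```bash
python3 - <<'E'
from h import *
s=st(); print(tb(s['tool_pos'])*1000,s['moment'])
E
```

```text
t 15.225 q [-0.6883  0.9386  0.4188  1.8111 -0.6893  0.5423 -1.4543] p [0.5486 0.2184 0.0673] F [3.0373 0.0993 6.6026] op 21.908435534837327
yaw z 176.15424349828072 tilt [ 0.0002  0.0003 -1.    ]
[-29.7674   1.3882  67.2749] [ 0.0202 -0.389  -0.0101]
```

Call:
arm_command:
  plan:
    - [0.01, -0.0006, 0, 0.002, 0]
    - [0.01, -0.0004, 0, 0.002, 0]
    - [0.01, 0, 0, 0, 0]

```text
clock: 15.6
tool_pos: [0.5445, 0.2187, 0.0681]
eef_rot: [-0.707, 0.024, 0.707, 0.024]
contact_force: [2.3, 0.6, 5.1]
opening: 0.246
```

```bash
python3 - <<'E'
from h import *
s=st(); print(tb(s['tool_pos'])*1000,s['moment'])
p,d=snap('side'); crop('side',220,360,170,300,5,'s10.png')
p,d=snap('top'); crop('top',210,320,200,290,7,'t10.png')
E
```

```text
t 15.6 q [-0.6914  0.934   0.4166  1.822  -0.6915  0.5358 -1.4534] p [0.5445 0.2187 0.0681] F [2.3023 0.6088 5.0713] op 21.70303306423053
yaw z 176.15186047862557 tilt [-0.0001  0.0002 -1.    ]
[-25.6909   1.3753  68.116 ] [ 0.0569 -0.3708  0.053 ]
```

View pics/s10.png

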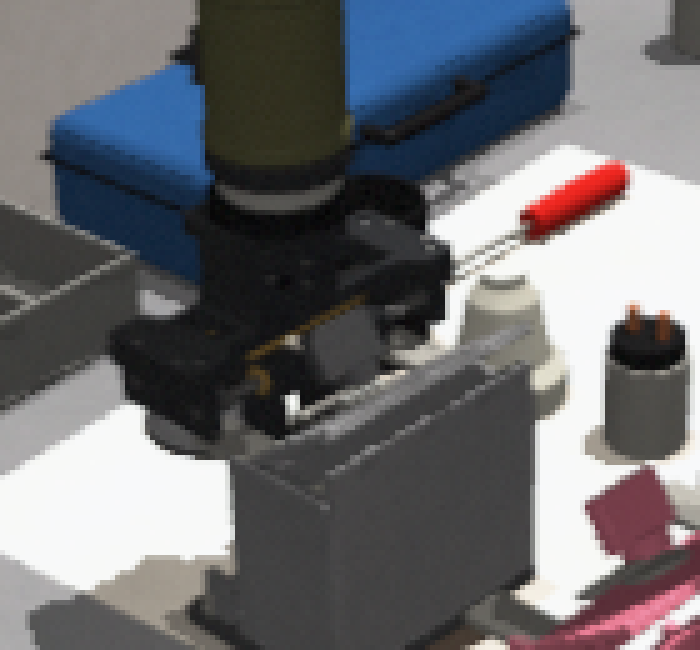

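View pics/t10.png

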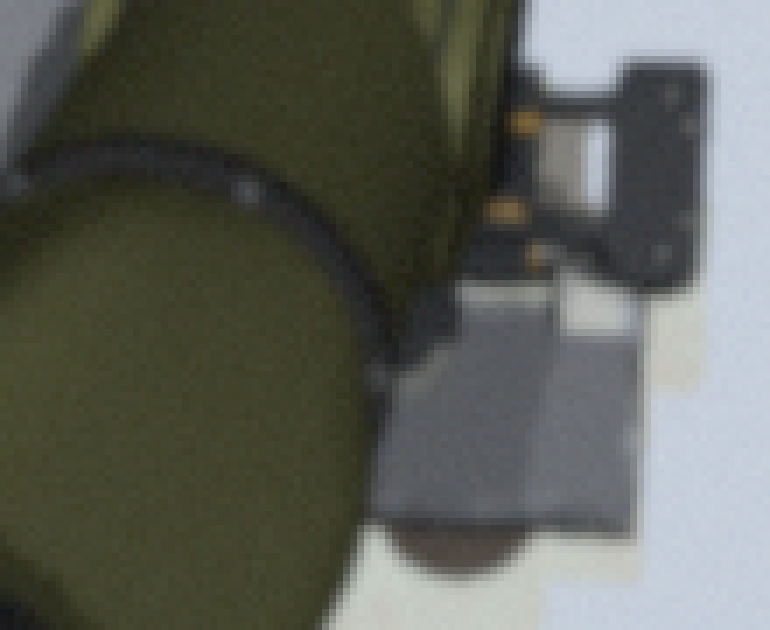

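Call:
arm_command:
  plan:
    - [0.01, -0.0003, 0, 0.0015, 0]
    - [0.01, -0.0002, 0, 0.0015, 0]
    - [0.01, 0, 0, 0, 0]

```text
clock: 16.08
tool_pos: [0.544, 0.2188, 0.0682]
eef_rot: [0.708, -0.024, -0.705, -0.024]
contact_force: [8.5, 0.5, -2.3]
opening: 0.25
```

```bash
python3 - <<'E'
from h import *
s=st(); print(tb(s['tool_pos'])*1000,s['moment'])
E
```

```text
t 16.075 q [-0.693   0.9321  0.4152  1.8276 -0.6938  0.5271 -1.4523] p [0.544  0.2188 0.0682] F [ 8.493   0.5102 -2.3278] op 22.035330321617856
yaw z 176.13572555126487 tilt [ 0.0046 -0.0004 -1.    ]
[-25.1619   1.3716  68.2344] [ 0.051  -1.3026 -0.0311]
```

Call:
arm_command:
  plan:
    - [0.03, 0, 0, -0.001, 0]
    - [0.035, 0, 0, 0, 0]
    - [0.04, 0, 0, 0, 0]
    - [0.04, 0, 0, 0, 0]

```text
clock: 16.58
tool_pos: [0.5419, 0.2189, 0.0681]
eef_rot: [-0.706, 0.024, 0.707, 0.024]
contact_force: [0.1, -0.2, 0.2]
opening: 0.452
```

```bash
python3 - <<'E'
from h import *
s=st(); print(tb(s['tool_pos'])*1000,s['moment'])
p,d=snap('side'); crop('side',220,360,170,300,5,'s11.png')
E
```

```text
t 16.575 q [-0.6929  0.9322  0.415   1.8278 -0.6926  0.5329 -1.4528] p [0.5419 0.2189 0.0681] F [ 0.1458 -0.2415  0.2349] op 39.8241614992402
yaw z 176.1657405434029 tilt [-0.0017  0.     -1.    ]
[-23.0501   1.3881  68.1236] [0.0082 0.1417 0.0572]
```

View pics/s11.png

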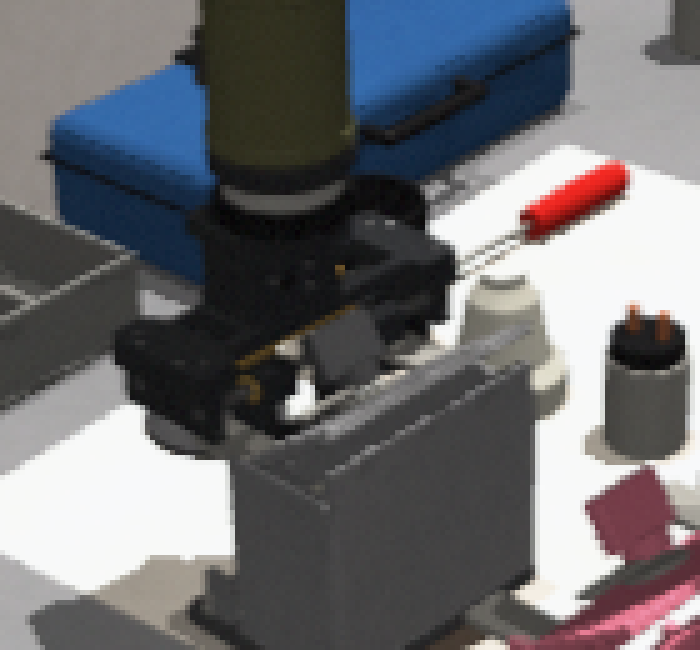

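Call:
arm_command:
  plan:
    - [0.04, 0, 0, -0.006, 0]
    - [0.04, -0.01, 0, -0.01, 0]
    - [0.04, -0.04, 0, -0.01, 0]
    - [0.04, -0.05, 0, 0, 0]
    - [0.04, -0.05, 0, 0, 0]
    - [0.04, -0.05, 0, 0.01, 0]
    - [0.04, -0.03, 0, 0.03, 0]
    - [0.02, 0, 0, 0.04, 0]
    - [0.0, 0, 0, 0, 0]
    - [0.0, 0, 0, 0, 0]

```text
clock: 17.88
tool_pos: [0.4897, 0.2224, 0.2987]
eef_rot: [0.707, -0.024, -0.706, -0.024]
contact_force: [-0.1, 0.3, 0.6]
opening: 0.139
```

```bash
python3 - <<'E'
from h import *
for i in range(2): p,d=snap('wrist')
crop('wrist',215,415,120,285,4,'w12.png')
s=st(); print(tb(s['tool_pos'])*1000)
p,d=snap('side'); crop('side',220,360,170,300,5,'s12.png')
p,P=cloud('wrist'); B=(P-BO)@BM*1000
for v in range(140,240,4): print(v,B[v,245:400:14,2].round(),B[v,300].round())
E
```

```text
t 17.975 q [-0.921   0.5835  0.6936  1.7778 -0.4492  0.9435 -1.6775] p [0.4901 0.2221 0.2984] F [ 0.222  -0.0385  0.2662] op 3.9532174882655253
yaw z 176.11791209444496 tilt [ 0.001  -0.0005 -1.    ]
[ 28.8871   1.5951 298.3769]
140 [ 0.  1.  0.  0.  0. -1.  0.  0. -0.  3. -0.  1.] [-34. -23.   2.]
144 [-0. 12. 10. 10. 13. 90. 90. 13. 12. 11.  1.  1.] [-29. -23.  12.]
148 [ 1. 12. 11. 12. 12. 92. 90. 12. 12. 12. -0. -3.] [-25. -23.  13.]
152 [-1. 12. 12. 13. 13. 93. 92. 12. 11. 12. -2.  2.] [-20. -23.  10.]
156 [ 1. 33. 24. 27. 26. 90. 88. 25. 25. 26. 36. -1.] [-17. -22.  25.]
160 [-1. 37. 11. 12. 11. 79. 77. 11. 12. 13. 38.  1.] [-11. -23.  12.]
164 [121. 123.  25.  25.  24.  64.  62.  26.  26.  26. 121. 122.] [ -7. -23.  25.]
168 [122. 122.  45.  42.  44.  51.  45.  43.  43.  45. 121. 122.] [ -5. -22.  45.]
172 [123. 123.  60.  60.  60.  61.  60.  61.  62.  63. 122. 123.] [ -2. -21.  60.]
176 [123. 124.  77.  76.  76.  77.  77.  77.  79.  77. 123. 121.] [ -1. -20.  78.]
180 [122. 123.  89.  91.  91.  91.  92.  91.  92.  92. 122. 123.] [  2. -19.  91.]
184 [124. 123. 105. 104. 103. 
[... 431 characters left out ...]
23. 123. 122. 122.] [  9. -15. 168.]
208 [124. 126. 125. 124. 169. 168. 169. 169. 124. 124. 125. 126.] [ 13. -15. 168.]
212 [126. 126. 137. 137. 162. 162. 163. 161. 127. 126. 127. 126.] [ 17. -16. 164.]
216 [129. 129. 138. 139. 155. 155. 155. 150. 129. 128. 129. 129.] [ 22. -16. 156.]
220 [131. 133. 141. 140. 140. 150. 148. 131. 132. 131. 131. 131.] [ 30. -17. 142.]
224 [133. 132.  nan 142. 142. 152. 146. 133. 132. 134. 134. 133.] [ 33. -17. 141.]
228 [136. 136. 135. 136. 136. 147. 139. 135. 135. 136. 137. 137.] [ 39. -18. 136.]
232 [138. 139. 137. 138. 137. 140. 141. 138. 137. 139. 137. 137.] [ 42. -18. 138.]
236 [141. 140. 139. 141. 138. 142. 140. 139. 140. 141. 139. 140.] [ 45. -17. 140.]
```

View pics/w12.png

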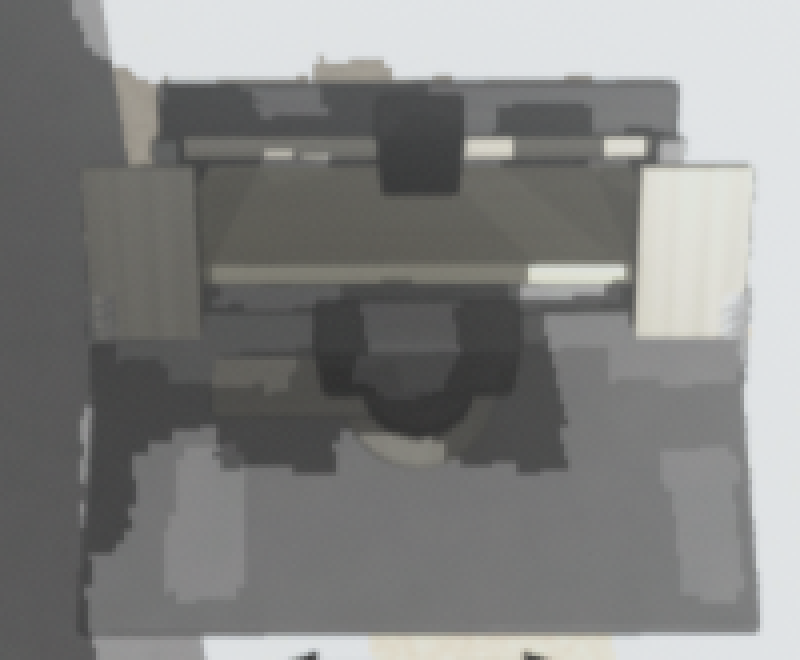

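View pics/s12.png

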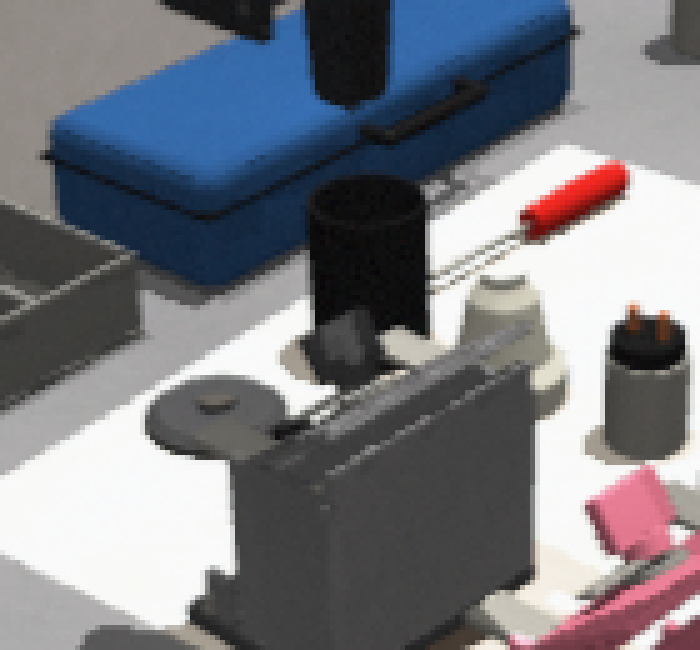

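Call:
arm_command:
  plan:
    - [0.0, 0.03, -0.029, 0.011, 0]
    - [0.0, 0.04, 0, 0, 0]
    - [0.0, 0.03, 0, 0, 0]
    - [0.0, 0.02, 0, 0, 0]
    - [0.0, 0.015, 0, 0, 0]
    - [0.0, 0, 0, 0, 0]
  force: 30

```text
clock: 18.77
tool_pos: [0.4799, 0.2517, 0.1625]
eef_rot: [-0.706, 0.024, 0.707, 0.024]
contact_force: [0.7, 1.0, 0.8]
opening: -0.001
```

```bash
python3 - <<'E'
from h import *
s=st(); print(tb(s['tool_pos'])*1000); gob([.0375,-.0275,.1635])
p,d=snap('wrist'); cv2.imwrite('pics/w13.png',p[:,:,::-1])
p,d=snap('side'); crop('side',220,360,170,300,5,'s13.png')
p,d=snap('top'); crop('top',210,320,200,290,7,'t13.png')
E
```

```text
t 18.775 q [-0.8748  0.7592  0.5323  1.912  -0.6225  0.6421 -1.5874] p [0.4799 0.2517 0.1625] F [0.6854 1.0236 0.8227] op -0.06397592636632453
yaw z 176.1174631884747 tilt [-0.0014 -0.0009 -1.    ]
[ 41.02   -27.2204 162.5302]
shift mm [-0.9746 -0.2838 -3.5184]
```

View pics/w13.png

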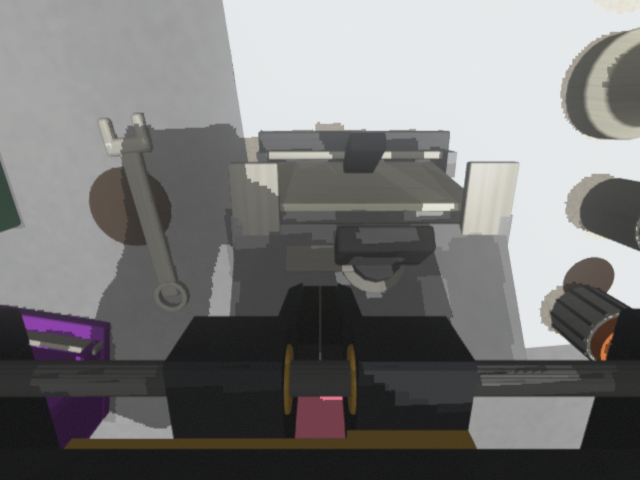

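View pics/s13.png

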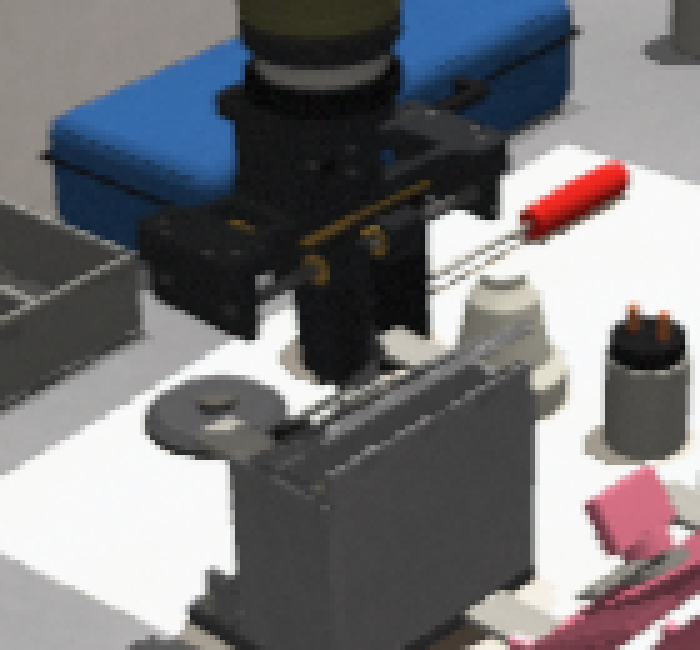

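Call:
arm_command:
  plan:
    - [0.0, 0.0005, 0, -0.0045, 0]
    - [0.0, 0.002, 0, -0.0035, 0]
    - [0.0, 0.002, 0, -0.0035, 0]
    - [0.0, 0.0022, 0, -0.0035, 0]
    - [0.0, 0.0022, 0, -0.0035, 0]
    - [0.0, 0.0022, 0, -0.0035, 0]
    - [0.0, 0, 0, 0, 0]

```text
clock: 19.8
tool_pos: [0.5019, 0.2512, 0.1525]
eef_rot: [-0.707, 0.023, 0.707, 0.024]
contact_force: [-0.5, 2.1, 3.2]
opening: 0.005
```

```bash
python3 - <<'E'
from h import *
s=st(); print(tb(s['tool_pos'])*1000)
p,d=snap('wrist'); cv2.imwrite('pics/w14.png',p[:,:,::-1])
E
```

```text
t 19.8 q [-0.8415  0.7924  0.5227  1.8635 -0.6252  0.6548 -1.5748] p [0.5019 0.2512 0.1525] F [-0.5163  2.0868  3.1596] op 0.4260641727877879
yaw z 176.17287797539987 tilt [-0.0002  0.001  -1.    ]
[ 19.0265 -28.166  152.4554]
```

View pics/w14.png

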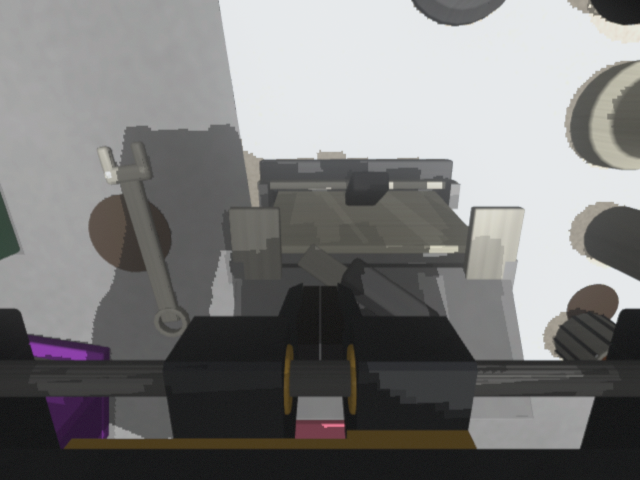

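Call:
arm_command:
  plan:
    - [0.0, 0.002, 0.0005, -0.003, 0]
    - [0.0, 0.002, 0.001, -0.003, 0]
    - [0.0, 0.002, 0.001, -0.003, 0]
    - [0.0, 0, 0.003, 0, 0]
    - [0.0, 0, 0.003, 0, 0]
    - [0.0, 0, 0, 0, 0]

```text
clock: 20.6
tool_pos: [0.5108, 0.2424, 0.1464]
eef_rot: [0.707, -0.023, -0.706, -0.024]
contact_force: [1.4, 3.9, -2.1]
opening: 0.004
```

```bash
python3 - <<'E'
from h import *
s=st(); print(tb(s['tool_pos'])*1000)
p,d=snap('wrist'); cv2.imwrite('pics/w15.png',p[:,:,::-1])
E
```

```text
t 20.6 q [-0.8137  0.8038  0.5128  1.8562 -0.6278  0.6468 -1.5542] p [0.5108 0.2424 0.1464] F [ 1.3783  3.8836 -2.0912] op 0.3713992641571297
yaw z 176.1851574276666 tilt [ 0.0012  0.0014 -1.    ]
[  9.5595 -20.0348 146.4196]
```

View pics/w15.png

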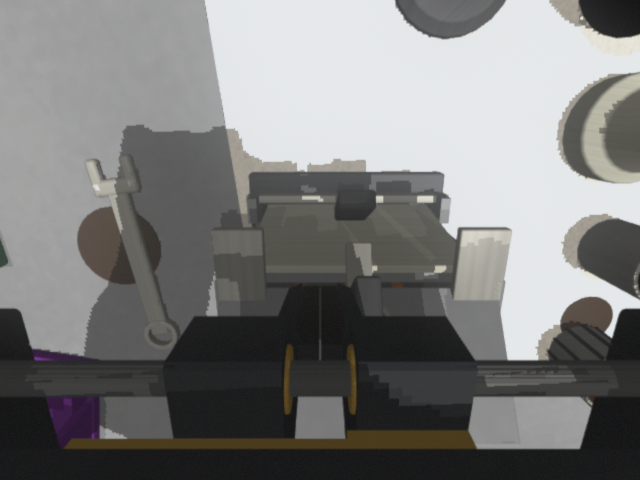

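Call:
arm_command:
  plan:
    - [0.0, 0, 0.002, 0, 0]
    - [0.0, 0, 0, 0, 0]
    - [0.0, 0, -0.008, 0.002, 0]
    - [0.0, -0.01, -0.01, 0.003, 0]
    - [0.0, -0.045, 0, 0.005, 0]
    - [0.0, -0.05, 0.01, 0.005, 0]
    - [0.0, -0.05, 0.015, 0.005, 0]
    - [0.0, 0, 0.01, 0.005, 0]
    - [0.0, 0, 0, 0, 0]

```text
clock: 21.78
tool_pos: [0.4829, 0.2235, 0.3013]
eef_rot: [-0.706, 0.024, 0.707, 0.024]
contact_force: [0.6, 0.9, -0.1]
opening: 0.0
```

```bash
python3 - <<'E'
from h import *
for i in range(2): p,d=snap('wrist')
crop('wrist',215,415,120,285,4,'w16.png')
s=st(); print(tb(s['tool_pos'])*1000)
snap('side'); crop('side',220,360,170,300,5,'s16.png')
p,P=cloud('wrist'); B=(P-BO)@BM*1000
V,U=np.mgrid[0:480,0:640]
# bar points: height above shoulder plane along axis
a=np.array([-np.sin(np.radians(35)),0,np.cos(np.radians(35))]); sl=np.array([np.cos(np.radians(35)),0,np.sin(np.radians(35))])
h=B@a; h0=np.array([39,0,136])@a
m=(h-h0>33)&(h-h0<50)&(abs(B[...,1])<40)&(B@sl<140)&(B[...,2]>130)&(B[...,0]>-30)
q=np.stack([B[m]@sl,B[m][:,1]],-1).astype(np.float32); print(len(q),cv2.minAreaRect(q),'htop',np.percentile(h[m]-h0,[50,95]))
m=(h-h0>5)&(h-h0<16)&(abs(B[...,1])<60)&(B[...,2]>108)&(B[...,0]>-30)&(B[...,0]<60)&(p.min(2)>80)
q=np.stack([B[m]@sl,B[m][:,1]],-1).astype(np.float32); print(len(q),cv2.minAreaRect(q),np.percentile(h[m]-h0,[5,50,95]))
E
```

```text
t 21.875 q [-0.9365  0.5762  0.6998  1.7873 -0.4478  0.9457 -1.6843] p [0.4831 0.2246 0.3002] F [ 0.1501  0.7966 -0.1434] op 0.6056509134755496
yaw z 176.1802075242646 tilt [-0.0024 -0.0007 -1.    ]
[ 36.0558  -0.424  300.246 ]
690 ((101.76567077636719, -0.05837821960449219), (42.280670166015625, 11.287881851196289), 0.12402621656656265) htop [38.7125 39.7763]
524 ((78.39176177978516, 0.688690185546875), (44.48808288574219, 120.33517456054688), 5.513106346130371) [ 5.3321 10.1797 15.407 ]
```

View pics/w16.png

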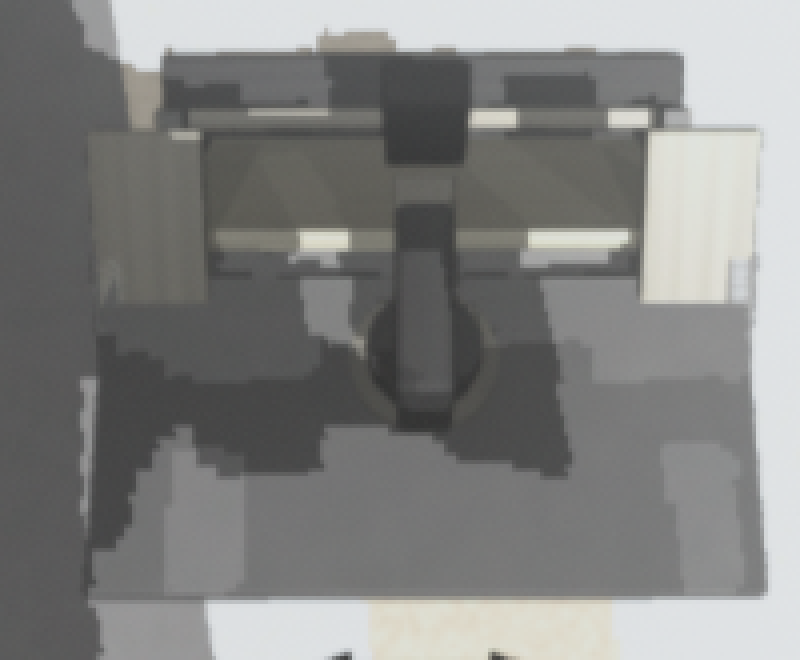

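View pics/s16.png

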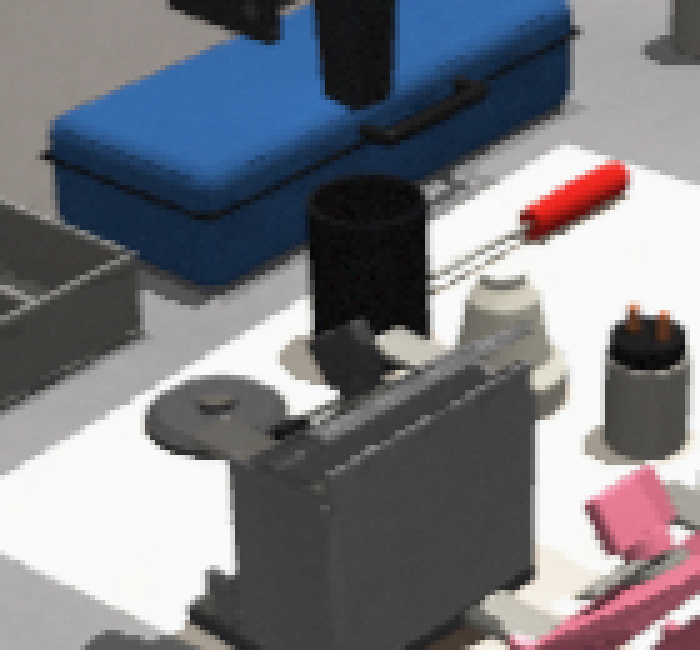

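```bash
python3 - <<'E'
from h import *
print(r.finish_job()); st()
E
```

```text
the job is handed in; nothing more can be done
None
the job is handed in; nothing more can be done
```

The cover is seated in the grey terminal box with the latch locked over its top edge. I handed the job in at about 21.9 s, with the gripper clear of everything. The hand-in reports no verdict.

**What I did:**
- I took the cover off the rest by its grip block. The tool cannot tilt, so I tipped the cover about its foot, against the front lip of the rest's ledge, to lean out about 18°.
- I lowered the foot into the slot, straightened the cover under the brow tabs until it met the cross-bar, and let go.
- I then turned the latch by pushing its bar with the closed fingers.

**Last checks (wrist camera):**
- **Cover:** measured before turning the latch, its foot was about 6 mm in front of the slot's back wall. It leaned back about 8°, with its top edge at 111 mm and its middle near mid-width. In the last picture it still stood the same way.
- **Latch:** the bar lay within about 0.1° of straight down the slope. Its top was about 4 mm lower than when open, so it appears to be in its detent. That drop comes from camera depth good to about 1–2 mm, and the limit is 3.3 mm, so it is the least certain check.
- **Other parts:** I saw no sign of any having moved, though I did not measure them.

**Disagreements:** the lean-out came out at about 18° where I had planned 13°, still below the 25° at which it jams. The top and wrist cameras differed by about 2 mm on the box's position, which did not matter for the fit.

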